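# Grade a bottle stopper in the tapered gauge and put it away

### The job

Take the next stopper from the tray's two waiting rows, the corner one in the row nearest the robot, on the gauge's side, lower its glass shank into the wide end of the steel gauge's slot and slide it along gently, centred between the edges, until it wedges against both; a light push is enough, the glass must not be forced. See in which dotted zone it stopped, then put the stopper into the tray pocket marked with the same number of dots, upright with its head resting on the tray, and let go. Leave the other stoppers in their pockets and everything else in its place.

Things in the scene. Friction and masses are not known exactly. Their poses are not given: they have to be found in the camera images.
- tray: The black hard silicone drawer tray, fixed, 320 mm along its x, 440 mm along its y, 30 mm high, with pockets for stoppers (two waiting rows of three and, behind them, three graded pockets), four jars, a pepper mill, a measuring cup and a steel box. Origin at the centre of its underside, on the work surface; x away from the robot at yaw 0, y to the left.
- gauge: The stainless sizing gauge, fixed: a bridge 140 mm long (x), 90 mm wide (y), 40 mm high, open underneath; its top plate, 5 mm thick, has one slot along x, centred on y = 0: 30 mm wide from x = -56 to -22 mm, then narrowing evenly from both sides, 1 mm per 4 mm of travel, to 12 mm at x = 50, its end. Rigid; friction about 0.6. Origin: centre of the underside; x runs from wide to narrow end, z up.
- edge_left: The slot's tapered edge on the +y side, gauge x = -22 to 50 mm, leaning inwards by 0.124 rad; part of the gauge, same origin. A stopper is wedged when it presses on both edges with over 2 N each, which a push of about 5 N along the slot gives; more than 15 N on either edge may chip the glass. If only one edge is touched, shift sideways, away from it.
- edge_right: The slot's tapered edge on the -y side, the mirror image of the other.
- zone2 (a point): Middle of the gauge's two-dot zone, on the slot's centre line at the plate's top face. Engraved lines across the plate bound the zones: gauge x = 3.3 to 17.4 mm three dots, 17.4 to 31.5 two dots, 31.5 to 45.6 one dot. The reading is the zone in which the stopper's centre stands when wedged between both edges; every stopper stops over 2 mm inside its zone.
- stopper_a: One of six bottle stoppers, alike from above: bamboo head 44 mm across, 28 mm high, on a straight round glass shank 22 mm long; 50 mm overall, about 45 g. Shanks are between 14 and 23 mm across, no two the same; which stopper has which is not told, and they change places. Origin at the centre of the shank's lower end, z up; the head reaches from 22 to 50 mm above it.
- stopper_b: One of six bottle stoppers, alike from above: bamboo head 44 mm across, 28 mm high, on a straight round glass shank 22 mm long; 50 mm overall, about 45 g. Shanks are between 14 and 23 mm across, no two the same; which stopper has which is not told, and they change places. Origin at the centre of the shank's lower end, z up; the head reaches from 22 to 50 mm above it.
- stopper_c: One of six bottle stoppers, alike from above: bamboo head 44 mm across, 28 mm high, on a straight round glass shank 22 mm long; 50 mm overall, about 45 g. Shanks are between 14 and 23 mm across, no two the same; which stopper has which is not told, and they change places. Origin at the centre of the shank's lower end, z up; the head reaches from 22 to 50 mm above it.
- stopper_d: One of six bottle stoppers, alike from above: bamboo head 44 mm across, 28 mm high, on a straight round glass shank 22 mm long; 50 mm overall, about 45 g. Shanks are between 14 and 23 mm across, no two the same; which stopper has which is not told, and they change places. Origin at the centre of the shank's lower end, z up; the head reaches from 22 to 50 mm above it.
- stopper_e: One of six bottle stoppers, alike from above: bamboo head 44 mm across, 28 mm high, on a straight round glass shank 22 mm long; 50 mm overall, about 45 g. Shanks are between 14 and 23 mm across, no two the same; which stopper has which is not told, and they change places. Origin at the centre of the shank's lower end, z up; the head reaches from 22 to 50 mm above it.
- stopper_f: One of six bottle stoppers, alike from above: bamboo head 44 mm across, 28 mm high, on a straight round glass shank 22 mm long; 50 mm overall, about 45 g. Shanks are between 14 and 23 mm across, no two the same; which stopper has which is not told, and they change places. Origin at the centre of the shank's lower end, z up; the head reaches from 22 to 50 mm above it.
- waiting (a point): Centre of the mouth of the first waiting pocket (28 mm round hole, 24 mm deep, at the tray's top face, 30 mm above the work surface): the corner one, in the row nearest the robot, at the tray's +y end, on the gauge's side. The stopper standing here is the next to be graded; neighbours stand 60 mm along y and 70 mm along x, and stay.
- pocket1 (a point): Centre of the mouth of the graded pocket marked with one dot, on the tray's top face, 30 mm above the work surface. Round hole 28 mm across, 24 mm deep: the shank has play in it and the head's underside rests on the tray. The three graded pockets lie in a row along the tray's y at its x = 35 mm, 60 mm apart, one dot at the +y end, then two, then three; dots on the far side of each.
- pocket2 (a point): Centre of the mouth of the graded pocket marked with two dots, on the tray's top face, 30 mm above the work surface. Round hole 28 mm across, 24 mm deep: the shank has play in it and the head's underside rests on the tray. The three graded pockets lie in a row along the tray's y at its x = 35 mm, 60 mm apart, one dot at the +y end, then two, then three; dots on the far side of each.
- pocket3 (a point): Centre of the mouth of the graded pocket marked with three dots, on the tray's top face, 30 mm above the work surface. Round hole 28 mm across, 24 mm deep: the shank has play in it and the head's underside rests on the tray. The three graded pockets lie in a row along the tray's y at its x = 35 mm, 60 mm apart, one dot at the +y end, then two, then three; dots on the far side of each.
- jar0: Stubby glass jar with a bamboo lid, 55 mm across and 72 mm high, standing in a tray pocket beside the stoppers; a bystander. Origin at the centre of its underside, 6 mm above the work surface.
- jar1: Stubby glass jar with a bamboo lid, 55 mm across and 72 mm high, standing in a tray pocket beside the stoppers; a bystander. Origin at the centre of its underside, 6 mm above the work surface.
- jar2: Stubby glass jar with a bamboo lid, 55 mm across and 72 mm high, standing in a tray pocket beside the stoppers; a bystander. Origin at the centre of its underside, 6 mm above the work surface.
- jar3: Stubby glass jar with a bamboo lid, 55 mm across and 72 mm high, standing in a tray pocket beside the stoppers; a bystander. Origin at the centre of its underside, 6 mm above the work surface.
- mill: Stainless pepper mill with a brass tip, 46 mm thick and 158 mm long, lying along the tray's y in a trough behind the graded pockets; a bystander. Origin under its middle, 6 mm above the work surface.
- cup: Clear acrylic measuring cup, 78 mm across, 75 mm high, in the tray; a bystander. Origin at the centre of its underside.
- box: Lidded steel box with a snap latch, 66 x 96 x 41 mm, in the tray; a bystander. Origin at the centre of its underside.
- spare_lid: Loose bamboo jar lid, 55 mm across, 16 mm high, lying on the drawer floor to the left of the gauge; a bystander. Origin at the centre of its underside.

How it is judged:
By the outcome, as a careful person would: the job done as asked, in the order asked, and still so for the second after the job is handed in, with the robot touching nothing.
It also fails if it takes over 45 s, if anything falls off the work surface, if the arm or the gripper's body presses on something with over 40 N, if the wrist force passes 120 N, or if a joint passes its speed limit or range.

### The arm

A 6-joint arm with a two-finger parallel gripper is mounted at the origin on the work surface. World frame = base frame: x ahead of the robot, y to its left, z up, the work surface at z = 0. Lengths are in mm, angles in rad, forces in N, time in s.
With the tool pointing down it reaches from about 350 to 975 mm from the base axis. Payload 4.9 kg.
Tool frame: the origin (TCP) lies between the finger pads; the fingertips stand env.nose_length ahead of it and the grasp point (between the pads) lies 6 mm ahead of it (env.nose_length is the distance from the TCP to the fingertips, in mm); x points along the fingers, y is the direction in which the jaws open and shut, and the axes are right-handed (so a half turn about x gives the same grasp; the last joint's range is limited). The gripper opens to 85 mm and grips with 20 to 120 N. Pads are 22 mm wide; open, the fingers measure 114 mm over their backs; the gripper's body (76 mm by 85 mm) begins 54 mm behind the grasp point. The pads swing forward as they close: fully open they stand 13 mm farther back than shut.
Start: joints at [-1.39, 0.053, 1.613, -0, 1.476, -0.119], TCP at [184.576, -597.104, 256.304] pointing down, gripper open.
Joint ranges: [-3.01, 3.01], [-1.01, 2.22], [0.06, 2.58], [-1.02, 4.17], [0.09, 2.62], [-3.14, 3.14]. Speed limits (rad/s): [2.57, 2.57, 3.14, 3.14, 3.14, 3.14].

### API

Orientations are given as a unit quaternion [w, x, y, z].
In Python, from rig import sensors, viewer, job_done, env gives the robot as it stands.
- The arm moves only by the tool send_rows, never from a script. Its argument "plan" is a list of rows, each a list of 5 numbers: the shift along the tool's x, y, z in mm, then the turn about the tool's x in rad, then the closure in counts, from 0 (fully open) to 255 (shut). In form: [[tx, ty, tz, roll, fingers], ...]. A call has 1 to 10 rows; each row shifts and turns the pose as measured when the row begins, along the tool's axes as they then stand; what a row does not reach is not made up. A row lasts 1/12 s, in which the tool goes at most 41.7 mm and 7.16 degrees, less where a joint would pass 70% of its speed; a pose out of reach is approached as far as the arm can. A call is refused whole if a number of a shift passes 41.7 or a number of a turn 0.125, either way. A call with a gripper value outside its range is refused whole. The fingers move at their own pace and stop on an object; "newtons" is the grip in N (left out, the last holds). Time passes only in rows, so rows that do not move let the fingers close. It gives the time, the measured TCP pose, the force and the opening at its end, in the units of the state.
- sensors.get_state(): the state, without advancing time (a new reading comes with each control period).
- viewer.read_camera(name): name is "scene" or "side" or "wrist"; returns a dict with "pixels" (400x640x3 uint8, red, green, blue), "fx", "fy", "cx", "cy" (pixels), "position" and "orientation" of the camera in the world. Camera axes: x right, y down, z forward; pixel columns grow to the right and rows downward; lengths in mm; the calibration is good to about 2 mm. A picture is of the moment at which its call begins. There is no depth.
- job_done(): hands the job in, once; it reports no verdict.
The state is a dict: "time": time; "q": joint angles; "joint_vel": joint speeds; "joint_torque": joint torques, N m; "position": TCP position; "ee_rot": TCP orientation; "ft_force": force on the tool from outside, world axes, zero at the start; "torque": the same for the moment, N m; "grip_width": finger opening in mm.
Only numpy, scipy, OpenCV 4.12 (cv2) and the standard library are available. Lean on these libraries where they do the work, as an engineer would, in place of code of your own. Each camera call takes 0.05 s, during which the arm holds its last target.

## Working session

There is one attempt and no reset: what is moved stays moved. The work goes in short steps, Python scripts to look and compute and a tool call to move; the robot and the scene stay as the last step left them, time stands still between calls to the robot, and variables do not carry over. Pictures are saved under pics/ and viewed, and the job is handed in when it is done.

Besides the shell and the picture viewer there is one more tool, called after "Emit:" by a JSON object that holds its "method" and its "body", one argument or row to a line. send_rows: Moves the arm, as the interface text tells. Its arguments: {"type":"object","properties":{"plan":{"type":"array","items":{"type":"array","items":{"type":"number"}}},"newtons":{"type":"number"}},"required":["plan"]}

```bash
ls; mkdir -p pics; python3 - <<'E'
from rig import sensors, viewer, env
import cv2
print(sensors.get_state()); print(env.nose_length)
for n in ["scene","side","wrist"]:
    c=viewer.read_camera(n); cv2.imwrite(f"pics/{n}0.png",c["pixels"][:,:,::-1]); print(n,{k:v for k,v in c.items() if k!="pixels"})
E
```

```text
pics
{'time': 0.0, 'q': array([-1.39003807e+00,  5.33203718e-02,  1.61431635e+00, -1.14055642e-05,
        1.47600375e+00, -1.18990806e-01]), 'joint_vel': array([-0.00088785, -0.00047728, -0.0007641 , -0.00124938,  0.00078924,
       -0.00102813]), 'joint_torque': array([ 4.78802958e-04, -3.93679583e+01, -3.70177925e+01, -2.71463858e-05,
        7.07803789e-03, -9.23131438e-06]), 'position': array([ 184.44785238, -596.55315079,  255.07224322]), 'ee_rot': array([-0.10485777, -0.69915319, -0.10630486,  0.69920593]), 'ft_force': array([-0.46478301,  0.37927443,  0.45913347]), 'torque': array([ 0.00976176, -0.01753067, -0.02460563]), 'grip_width': 85.36829749536744}
25.0
scene {'fx': 514.0441415013362, 'fy': 514.0441415013362, 'cx': 319.55049068636146, 'cy': 200.31304647737676, 'position': array([1064.64396283,  757.70764136, 1058.81058277]), 'orientation': array([-0.09911592,  0.28515141,  0.89189145, -0.33674077])}
side {'fx': 380.33334836114415, 'fy': 380.33334836114415, 'cx': 314.68607382420095, 'cy': 199.5514207671236, 'position': array([ 472.06647369, -625.53807714,  576.14800413]), 'orientation': array([-0.43124789,  0.90005113, -0.05354433,  0.03265324])}
wrist {'fx': 294.67270994464155, 'fy': 294.67270994464155, 'cx': 317.1180581306823, 'cy': 201.2720507544115, 'position': array([ 255.95161564, -574.80983912,  374.75253932]), 'orientation': array([ 0.1194547 ,  0.79629941, -0.58624368, -0.08919738])}
```

View pics/scene0.png

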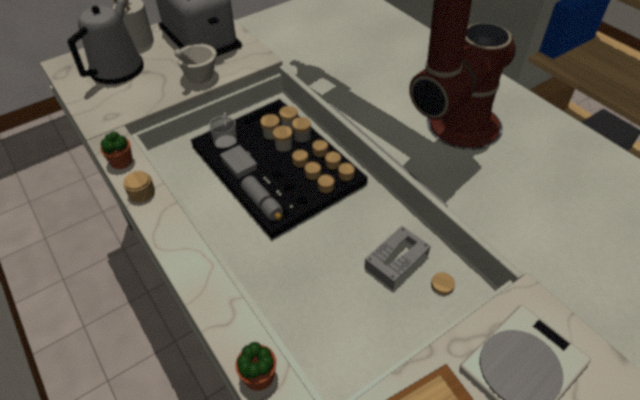

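View pics/side0.png

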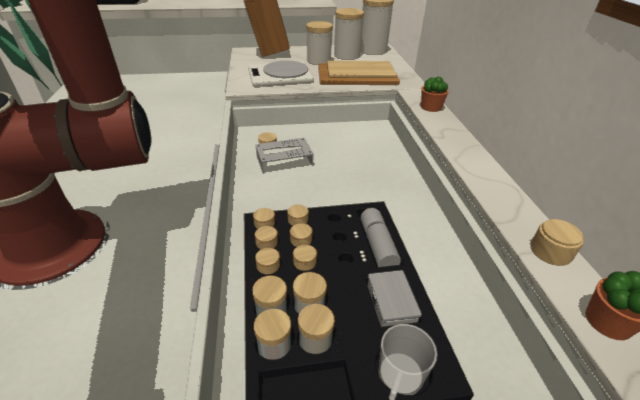

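View pics/wrist0.png

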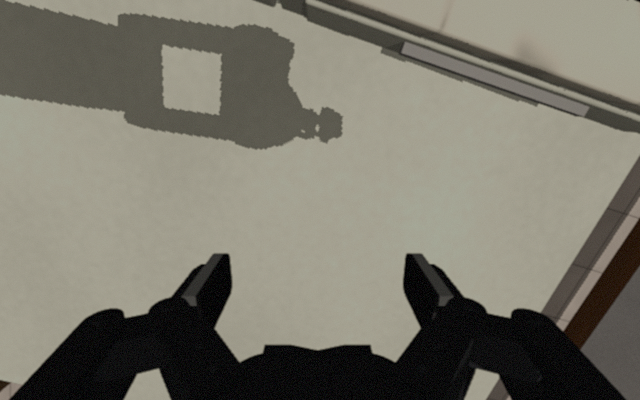

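Scene: the near row has heads at about (319,147), (333,159) and (346,171), with the gauge at (398,257). In the side view the target is at about (264,217) and the gauge at (285,152). Next I measure with colour masks and ray casting.

```bash
cat > h.py <<'E'
import numpy as np, cv2
from scipy.spatial.transform import Rotation as R
from rig import sensors, viewer, env
def rot(q): return R.from_quat([q[1],q[2],q[3],q[0]]).as_matrix()
def onplane(c,u,v,z):
    d=rot(c["orientation"])@np.array([(u-c["cx"])/c["fx"],(v-c["cy"])/c["fy"],1]); p=c["position"]
    return p+d*(z-p[2])/d[2]
def proj(c,P):
    x=rot(c["orientation"]).T@(np.array(P,float)-c["position"]); return c["fx"]*x[0]/x[2]+c["cx"],c["fy"]*x[1]/x[2]+c["cy"]
def crop(c,u0,u1,v0,v1,s,name):
    im=cv2.resize(np.ascontiguousarray(c["pixels"][v0:v1,u0:u1,::-1]),None,fx=s,fy=s,interpolation=cv2.INTER_CUBIC); cv2.imwrite("pics/"+name,im)
E
python3 - <<'E'
from h import *
for n in ["scene","side"]:
    c=viewer.read_camera(n); im=c["pixels"]
    hsv=cv2.cvtColor(im,cv2.COLOR_RGB2HSV)
    m=cv2.inRange(hsv,(10,70,90),(25,255,255))
    k,l,s,ce=cv2.connectedComponentsWithStats(m)
    for i in range(1,k):
        if s[i,4]>60: print(n,s[i],ce[i].round(1),onplane(c,*ce[i],48)[:2].round(1))
    if n=="scene": crop(c,180,380,90,245,4,"sc_tray.png"); crop(c,350,470,215,305,6,"sc_gauge.png")
    else: crop(c,235,405,190,290,4,"si_tray.png"); crop(c,245,325,125,180,9,"si_gauge.png")
E
```

```text
scene [596  31  44  30 399] [618.6  45.5] [-686.1   53.4]
scene [568 100  25  19 202] [578.6 109.9] [-279.6  191.8]
scene [279 105  19  14 183] [287.9 111.7] [ 440.5 -325. ]
scene [261 114  18  13 186] [269.4 120.2] [ 507.7 -324.2]
scene [292 117  19  13 200] [300.9 122.9] [ 437.6 -257.8]
scene [272 125  20  14 215] [282.  131.6] [ 504.7 -258.1]
scene [313 140  15  11 133] [319.8 144.9] [ 447.4 -145. ]
scene [633 141   7  11  62] [636.3 145.8] [-276.2  386.9]
scene [292 150  16  11 139] [299.6 155. ] [ 517.9 -144.4]
scene [325 151  16  12 144] [332.5 156.9] [446.9 -83.5]
scene [305 162  16  12 148] [312.1 167.3] [516.8 -83.2]
scene [339 163  15  12 151] [346.  168.5] [443.8 -24.7]
scene [123 171  28  21 441] [136.1 180.8] [ 933.4 -322.4]
scene [318 174  16  13 161] [325.4 180.4] [515.9 -21.4]
scene [432 272  23  21 376] [443. 282.] [484.  395.3]
scene [ 387  364   87   36 1603] [435.2 387.4] [666.8 562.4]
side [ 247    0   43   57 1609] [268.   26.3] [ 499.8 1453. ]
side [363   0  31   7 192] [378.2   2.7] [1205.9 1950.1]
side [335   8  29  12 295] [349.2  13.5] [ 967.8 1688.5]
side [306  21  27  12 283] [318.9  26.5] [ 758.7 1429.2]
side [ 318   60   82   25 1820] [357.2  72.8] [817.7 774. ]
side [421  85  28  27 202] [434.1  98.6] [1025.3  518.7]
side [258 132  18  11 157] [266.6 137.3] [462.3 315.3]
side [ 287  205   30   66 1284] [301.1 237.7] [519.1 -89.7]
side [ 253  208   27   66 1304] [265.6 240.9] [449.4 -90.9]
side [ 531  219   53   47 1746] [557.9 241.9] [1020.5 -157.9]
side [ 293  272   42   68 1951] [312.7 306. ] [ 522.6 -250.7]
side [ 252  275   39   71 2019] [270.7 310.7] [ 453.7 -251.7]
side [595 277  45  63 566] [617.9 316.1] [1012.7 -327.3]
```

View pics/sc_tray.png

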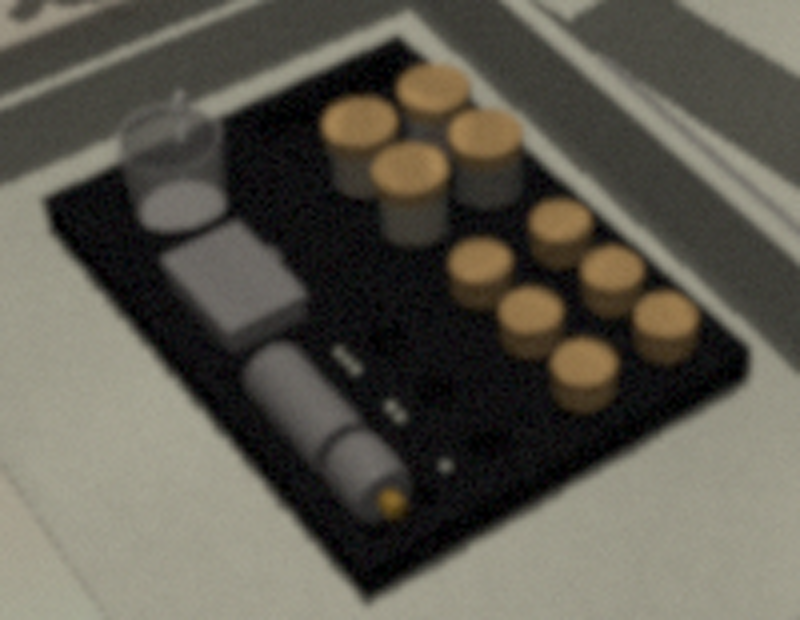

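View pics/sc_gauge.png

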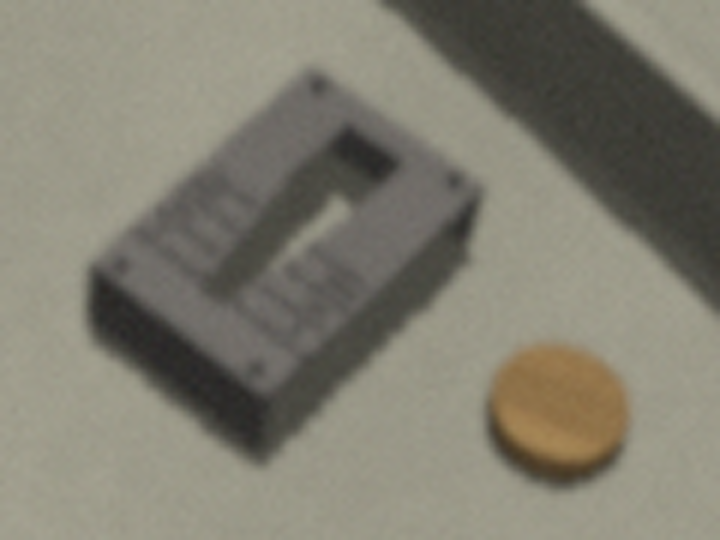

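View pics/si_tray.png

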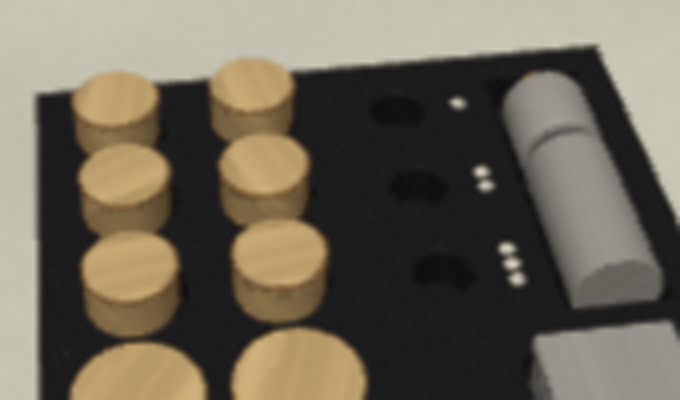

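View pics/si_gauge.png

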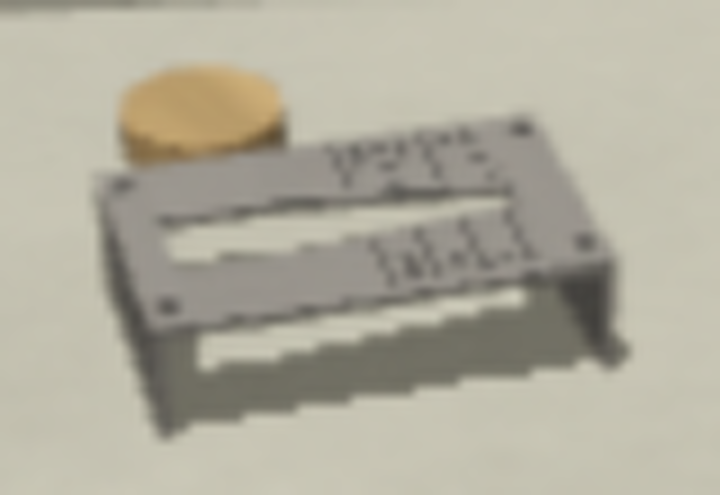

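Both crops are clear. The gauge's wide end faces the robot, and its four plate holes and corners are visible in both views. I'll cast rays from the points I read off.

```bash
python3 - <<'E'
from h import *
sc=viewer.read_camera("scene"); si=viewer.read_camera("side")
def f(c,u0,v0,s,pts,z):
    return np.array([onplane(c,u0+(x+.5)/s-.5,v0+(y+.5)/s-.5,z)[:2] for x,y in pts])
# order: near-left,near-right,far-right,far-left
a=f(sc,350,215,6,[(453,180),(318,87),(120,265),(257,368)],40); b=f(si,245,125,9,[(121,185),(167,306),(586,243),(519,129)],40)
a2=f(sc,350,215,6,[(482,188),(312,68),(92,268),(265,395)],40); b2=f(si,245,125,9,[(98,178),(150,328),(612,258),(530,118)],40)
for p in (a,b,a2,b2):
    ax=(p[2]+p[3]-p[0]-p[1])/2; ay=(p[0]+p[3]-p[1]-p[2])/2
    print(p.round(1).tolist(),p.mean(0).round(1),"L",np.linalg.norm(ax).round(1),"W",np.linalg.norm(ay).round(1),"yaw",np.arctan2(ax[1],ax[0]).round(3),np.arctan2(-ay[0],ay[1]).round(3))
hs=f(sc,180,90,4,[(666,319),(612,271),(560,222),(584,363),(530,312),(480,262)],58)
hi=f(si,235,190,4,[(116,99),(124,174),(130,266),(252,84),(264,164),(280,253)],58)
print(hs.round(1).tolist(),hi.round(1).tolist(),sep="\n")
loc=np.array([(0,0),(0,-60),(0,-120),(70,0),(70,-60),(70,-120)],float)
for h in (hs,hi,(hs+hi)/2):
    A=np.zeros((12,4));A[0::2,0]=1;A[1::2,1]=1;A[0::2,2]=loc[:,0];A[0::2,3]=-loc[:,1];A[1::2,2]=loc[:,1];A[1::2,3]=loc[:,0]
    x=np.linalg.lstsq(A,h.ravel(),rcond=None)[0]; r=(A@x-h.ravel()); print("wait",x[:2].round(1),"scale",np.hypot(x[2],x[3]).round(3),"yaw",np.arctan2(x[3],x[2]).round(3),"res",abs(r).max().round(1))
print("pockets",f(si,235,190,4,[(397,111),(418,187),(443,272)],30).round(1).tolist(), f(sc,180,90,4,[(488,438),(437,390),(387,339)],30).round(1).tolist())
print("dots",f(si,235,190,4,[(457,103),(483,179),(513,264)],30).round(1).tolist())
print("corners",f(si,235,190,4,[(38,95),(598,46)],30).round(1).tolist(), f(sc,180,90,4,[(368,590),(748,355),(400,42),(48,203)],30).round(1).tolist())
E
```

```text
[[440.0, 289.9], [452.7, 221.8], [575.7, 243.6], [562.9, 312.1]] [507.8 266.9] L 124.9 W 69.5 yaw 0.177 0.185
[[437.6, 289.0], [450.1, 219.5], [574.2, 241.1], [561.1, 310.3]] [505.8 265. ] L 125.6 W 70.5 yaw 0.172 0.183
[[433.2, 299.7], [448.1, 212.7], [585.6, 238.2], [568.4, 323.3]] [508.8 268.5] L 138.6 W 87.5 yaw 0.178 0.185
[[430.7, 293.8], [445.1, 208.4], [580.8, 232.0], [565.2, 316.8]] [505.5 262.7] L 137.1 W 86.4 yaw 0.171 0.174
[[451.8, -14.0], [454.0, -73.4], [454.5, -135.6], [520.9, -13.3], [522.9, -73.9], [523.4, -135.0]]
[[447.7, -22.9], [450.5, -79.5], [451.7, -140.6], [518.7, -18.7], [519.1, -80.0], [520.8, -140.3]]
wait [451.8 -14.5] scale 1.004 yaw 0.015 res 1.3
wait [448.5 -21.4] scale 0.996 yaw 0.023 res 1.7
wait [450.2 -17.9] scale 1.0 yaw 0.019 res 1.5
pockets [[597.4, -17.1], [598.4, -76.3], [600.2, -135.4]] [[597.3, -16.6], [601.3, -73.1], [603.3, -134.0]]
dots [[631.0, -14.2], [632.8, -74.3], [635.0, -134.1]]
corners [[404.2, 17.7], [721.1, 25.7]] [[728.7, 44.5], [409.9, 25.3], [419.5, -408.8], [733.2, -401.6]]
```

```bash
cat >> h.py <<'E'
def st():
    s=sensors.get_state(); M=rot(s["ee_rot"]); y=M[:,1]
    print("t",round(float(s["time"]),2),"pos",s["position"].round(1),"axes y",y.round(3),"x",M[:,0].round(3),"yaw_y",round(float(np.arctan2(y[1],y[0])),3),"F",s["ft_force"].round(1),"w",round(float(s["grip_width"]),1),"q",s["q"].round(2)); return s,M
def go(P):
    s,M=st(); d=np.array(P,float)-s["position"]; print("world d",d.round(1),"tool d",(M.T@d).round(2), "rows>=",round(float(np.linalg.norm(d)/41.7),1))
E
python3 -c "
from h import *
go([450,-20,200])"
```

```text
t 0.35 pos [ 184.5 -597.   256. ] axes y [ 0.295 -0.955 -0.   ] x [-0.  0. -1.] yaw_y -1.271 F [-0.7 -0.5 -1.1] w 85.7 q [-1.39  0.05  1.61 -0.    1.48 -0.12]
world d [265.5 577.  -56. ] tool d [  56.26 -472.82 -424.01] rows>= 15.3
```

```bash
cat >> h.py <<'E'
def plan(P,yaw=None,n=None,step=38,f=0,dec=0):
    """rows to P with yaw of tool y (world), tool down"""
    s,M=st(); d=np.array(P,float)-s["position"]; y0=np.arctan2(M[1,1],M[0,1])
    dy=0 if yaw is None else (yaw-y0+np.pi)%(2*np.pi)-np.pi
    n=n or int(max(np.ceil(np.linalg.norm(d)/step),np.ceil(abs(dy)/.12),1)); rows=[]
    for i in range(n):
        Y=dy*i/n; M2=R.from_rotvec([0,0,Y]).as_matrix()@M
        rows.append([float(v) for v in (M2.T@(d/n)).round(dec)]+[round(-dy/n,3),f])
    print(n,"rows"); 
    for r in rows: print(r,end=",")
    print()
E
python3 -c "
from h import *
plan([450,-20,200],0.785)"
```

```text
t 0.35 pos [ 184.5 -597.   256. ] axes y [ 0.295 -0.955 -0.   ] x [-0.  0. -1.] yaw_y -1.271 F [-0.7 -0.5 -1.1] w 85.7 q [-1.39  0.05  1.61 -0.    1.48 -0.12]
18 rows
[3.0, -26.0, -24.0, np.float64(-0.114), 0],[3.0, -23.0, -26.0, np.float64(-0.114), 0],[3.0, -20.0, -29.0, np.float64(-0.114), 0],[3.0, -17.0, -31.0, np.float64(-0.114), 0],[3.0, -13.0, -33.0, np.float64(-0.114), 0],[3.0, -9.0, -34.0, np.float64(-0.114), 0],[3.0, -5.0, -35.0, np.float64(-0.114), 0],[3.0, -1.0, -35.0, np.float64(-0.114), 0],[3.0, 3.0, -35.0, np.float64(-0.114), 0],[3.0, 7.0, -35.0, np.float64(-0.114), 0],[3.0, 11.0, -34.0, np.float64(-0.114), 0],[3.0, 14.0, -32.0, np.float64(-0.114), 0],[3.0, 18.0, -30.0, np.float64(-0.114), 0],[3.0, 21.0, -28.0, np.float64(-0.114), 0],[3.0, 24.0, -26.0, np.float64(-0.114), 0],[3.0, 27.0, -23.0, np.float64(-0.114), 0],[3.0, 29.0, -19.0, np.float64(-0.114), 0],[3.0, 31.0, -16.0, np.float64(-0.114), 0],
```

Emit:
{"method": "send_rows", "body": {
  "plan": [
    [3,-26,-24,-0.114,0],
    [3,-23,-26,-0.114,0],
    [3,-20,-29,-0.114,0],
    [3,-17,-31,-0.114,0],
    [3,-13,-33,-0.114,0],
    [3,-9,-34,-0.114,0],
    [3,-5,-35,-0.114,0],
    [3,-1,-35,-0.114,0],
    [3,3,-35,-0.114,0]
  ],
  "newtons": 25
}}

```text
time: 1.1
position: [315.9, -302.3, 227.1]
ee_rot: [-0.446, -0.549, -0.444, 0.55]
ft_force: [1.4, 0.1, 0.1]
grip_width: 85.5
```

```bash
python3 -c "
from h import *
plan([450,-20,200],0.785)"
```

```text
t 1.1 pos [ 315.9 -302.3  227.1] axes y [ 0.978 -0.207  0.001] x [ 0.001 -0.003 -1.   ] yaw_y -0.208 F [1.4 0.1 0.1] w 85.5 q [-0.93 -0.41  2.06 -0.    1.48 -0.72]
9 rows
[3.0, 8.0, -34.0, np.float64(-0.11), 0],[3.0, 12.0, -33.0, np.float64(-0.11), 0],[3.0, 15.0, -31.0, np.float64(-0.11), 0],[3.0, 19.0, -29.0, np.float64(-0.11), 0],[3.0, 22.0, -27.0, np.float64(-0.11), 0],[3.0, 25.0, -25.0, np.float64(-0.11), 0],[3.0, 27.0, -22.0, np.float64(-0.11), 0],[3.0, 29.0, -19.0, np.float64(-0.11), 0],[3.0, 31.0, -15.0, np.float64(-0.11), 0],
```

Emit:
{"method": "send_rows", "body": {
  "plan": [
    [3,8,-34,-0.11,0],
    [3,12,-33,-0.11,0],
    [3,15,-31,-0.11,0],
    [3,19,-29,-0.11,0],
    [3,22,-27,-0.11,0],
    [3,25,-25,-0.11,0],
    [3,27,-22,-0.11,0],
    [3,29,-19,-0.11,0],
    [3,31,-15,-0.11,0],
    [0,0,0,0,0]
  ]
}}

```text
time: 1.93
position: [448.7, 3.2, 200.2]
ee_rot: [0.665, 0.252, 0.656, -0.253]
ft_force: [0.1, 0.2, -0.2]
grip_width: 85.5
```

```bash
python3 - <<'E'
from h import *
c=viewer.read_camera("wrist"); cv2.imwrite("pics/w1.png",c["pixels"][:,:,::-1]); st()
m=cv2.inRange(cv2.cvtColor(c["pixels"],cv2.COLOR_RGB2HSV),(10,70,90),(25,255,255)); cv2.imwrite("pics/w1m.png",m)
print(c["position"],rot(c["orientation"])[:,2], proj(c,[450,-18,58]))
E
```

```text
t 1.98 pos [448.2   1.4 200.3] axes y [0.67  0.743 0.001] x [ 0.01  -0.007 -1.   ] yaw_y 0.837 F [-0.2  0.  -0.3] w 85.2 q [-0.16 -0.36  2.08 -0.01  1.42 -1.  ]
[390.92188879  53.82911487 318.85464863] [ 0.2297672  -0.20146884 -0.95216456] (np.float64(301.1401869770965), np.float64(209.59603997144788))
```

View pics/w1.png

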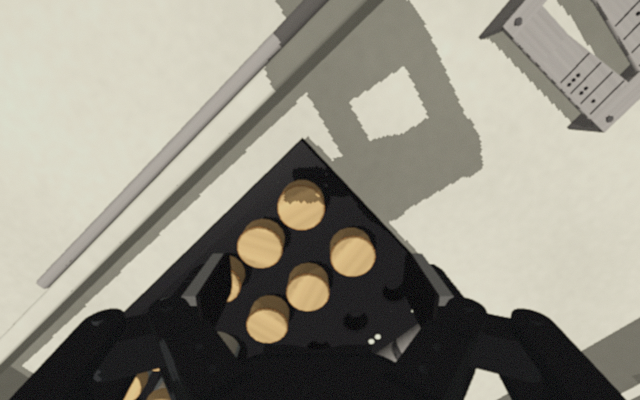

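The target head, partly in the gripper's shadow, is at about (302,202). Its neighbours are at (261,243) and (353,251), and the tray corner is at (303,140).

```bash
python3 - <<'E'
from h import *
c=viewer.read_camera("wrist"); st()
crop(c,220,420,130,330,3,"w2.png")
m=cv2.inRange(cv2.cvtColor(c["pixels"],cv2.COLOR_RGB2HSV),(8,60,50),(28,255,255))
k,l,s,ce=cv2.connectedComponentsWithStats(m)
for i in range(1,k):
    if s[i,4]>200: 
        cn,_=cv2.findContours((l==i).astype(np.uint8),cv2.RETR_EXTERNAL,cv2.CHAIN_APPROX_NONE)
        print(s[i],ce[i].round(1),"z56",onplane(c,*ce[i],56)[:2].round(1), cv2.minEnclosingCircle(cn[0]))
E
```

```text
t 2.03 pos [ 4.479e+02 -2.000e-01  2.004e+02] axes y [0.672 0.74  0.001] x [ 0.01  -0.008 -1.   ] yaw_y 0.834 F [ 0.1 -0.8 -0.4] w 85.2 q [-0.16 -0.36  2.08 -0.01  1.42 -1.  ]
[ 278  178   50   52 2007] [302.9 204.3] z56 [447.1 -15.9] ((303.06353759765625, 203.7085418701172), 26.008268356323242)
[ 238  217   49   51 1937] [262.9 242.8] z56 [450.1 -72.1] ((262.82623291015625, 242.36585998535156), 25.700403213500977)
[ 331  226   48   51 1907] [353.7 251.2] z56 [516.7 -11.8] ((354.0, 250.59091186523438), 25.580347061157227)
[226 254  22  49 637] [236.5 277.5] z56 [ 459.5 -120. ] ((228.5, 278.0), 24.129955291748047)
[ 287  261   46   51 1800] [309.7 286.4] z56 [517.4 -71.4] ((309.80279541015625, 285.9860534667969), 25.01481819152832)
[ 247  294   45   49 1741] [270.1 318.6] z56 [ 518.5 -130.1] ((269.5, 318.0), 24.96507453918457)
[122 371  29  29 492] [137.9 385.7] z56 [ 482.2 -312.2] ((135.75454711914062, 385.2454528808594), 19.451961517333984)
[148 387  24  13 208] [160.1 394.4] z56 [ 508.1 -303.5] ((159.5, 396.75), 11.718141555786133)
```

View pics/w2.png

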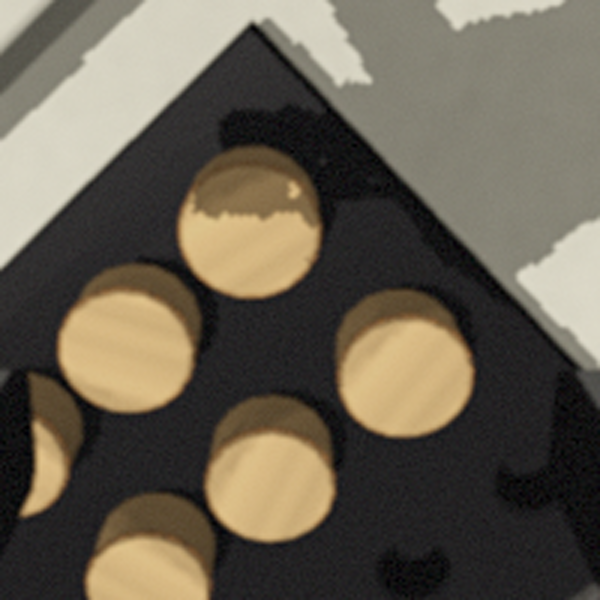

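```bash
python3 -c "
from h import *
plan([449,-18,120],n=6)"
```

```text
t 2.03 pos [ 4.479e+02 -2.000e-01  2.004e+02] axes y [0.672 0.74  0.001] x [ 0.01  -0.008 -1.   ] yaw_y 0.834 F [ 0.1 -0.8 -0.4] w 85.2 q [-0.16 -0.36  2.08 -0.01  1.42 -1.  ]
6 rows
[13.0, -2.0, 2.0, 0.0, 0],[13.0, -2.0, 2.0, 0.0, 0],[13.0, -2.0, 2.0, 0.0, 0],[13.0, -2.0, 2.0, 0.0, 0],[13.0, -2.0, 2.0, 0.0, 0],[13.0, -2.0, 2.0, 0.0, 0],
```

Emit:
{"method": "send_rows", "body": {
  "plan": [
    [13,-2,2,0,0],
    [13,-2,2,0,0],
    [13,-2,2,0,0],
    [13,-2,2,0,0],
    [13,-2,2,0,0],
    [13,-2,2,0,0],
    [0,0,0,0,0]
  ]
}}

```text
time: 2.62
position: [449.6, -27.0, 123.1]
ee_rot: [0.664, 0.258, 0.65, -0.263]
ft_force: [-0.2, 0.4, 0.0]
grip_width: 85.5
```

```bash
python3 - <<'E'
from h import *
c=viewer.read_camera("wrist"); st(); cv2.imwrite("pics/w3.png",c["pixels"][:,:,::-1])
m=cv2.inRange(cv2.cvtColor(c["pixels"],cv2.COLOR_RGB2HSV),(8,60,50),(28,255,255))
k,l,s,ce=cv2.connectedComponentsWithStats(m)
for i in range(1,k):
    if s[i,4]>800: print(s[i],ce[i].round(1),onplane(c,*ce[i],56)[:2].round(1))
E
```

```text
t 2.67 pos [450.3 -27.  124.4] axes y [0.685 0.729 0.003] x [ 0.018 -0.013 -1.   ] yaw_y 0.816 F [-0.3 -0.  -0.7] w 85.2 q [-0.22 -0.27  2.14 -0.01  1.25 -1.03]
[ 294  175   67   72 3773] [326.7 210.7] [446.5 -15.8]
[ 213  229   90  115 5030] [260.6 278.3] [452.2 -85.9]
[ 363  238   55   69 2585] [387.4 270.8] [510.2 -15.1]
[ 306  285   61   65 3130] [334.8 318. ] [514.9 -70.1]
[ 122  369   49   31 1019] [147.3 387. ] [ 459.5 -231. ]
```

View pics/w3.png

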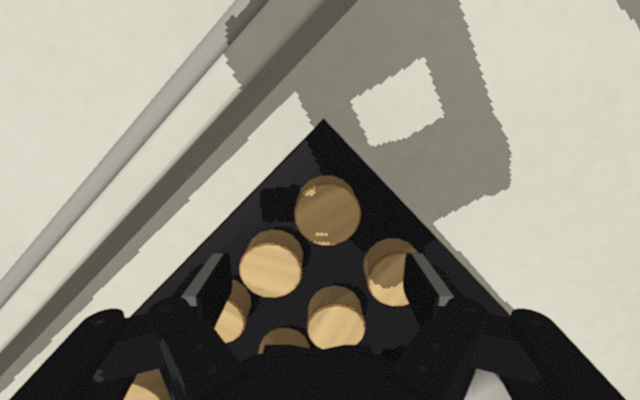

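Target top centre is at about (327,213), the two adjacent heads at (271,265) and (390,270), and both fingers lie clear of them on the diagonal. I'll centre first, then descend.

```bash
python3 - <<'E'
from h import *
c=viewer.read_camera("wrist"); print(onplane(c,327,213,58))
plan([448.5,-17.5,118],n=3,dec=1)
E
```

```text
[448.50372302 -16.57486938  58.        ]
t 2.72 pos [451.1 -26.7 125.6] axes y [0.684 0.729 0.004] x [ 0.02  -0.014 -1.   ] yaw_y 0.817 F [0.8 1.3 0.3] w 85.3 q [-0.22 -0.27  2.14 -0.01  1.25 -1.03]
3 rows
[2.5, 1.6, -2.8, 0.0, 0],[2.5, 1.6, -2.8, 0.0, 0],[2.5, 1.6, -2.8, 0.0, 0],
```

Emit:
{"method": "send_rows", "body": {
  "plan": [
    [3,2,-3,0,0],
    [3,2,-3,0,0],
    [3,2,-3,0,0],
    [0,0,0,0,0],
    [0,0,0,0,0]
  ]
}}

```text
time: 3.13
position: [450.9, -16.6, 120.0]
ee_rot: [0.668, 0.26, 0.646, -0.263]
ft_force: [0.5, 0.1, 1.1]
grip_width: 85.6
```

```bash
python3 - <<'E'
from h import *
c=viewer.read_camera("wrist"); cv2.imwrite("pics/w4.png",c["pixels"][:,:,::-1])
m=cv2.inRange(cv2.cvtColor(c["pixels"],cv2.COLOR_RGB2HSV),(8,60,40),(28,255,255))
k,l,s,ce=cv2.connectedComponentsWithStats(m); i=l[213,327]; print(s[i],ce[i])
plan([448.5,-17.5,62],n=4,dec=1)
E
```

```text
[ 280  183   69   73 3905] [313.6268886  219.85505762]
t 3.18 pos [450.8 -16.6 119.9] axes y [0.686 0.727 0.008] x [ 0.027 -0.015 -1.   ] yaw_y 0.814 F [-0.3  0.3 -0.2] w 85.3 q [-0.2  -0.27  2.15 -0.01  1.24 -1.01]
4 rows
[14.5, -0.7, -0.7, 0.0, 0],[14.5, -0.7, -0.7, 0.0, 0],[14.5, -0.7, -0.7, 0.0, 0],[14.5, -0.7, -0.7, 0.0, 0],
```

View pics/w4.png

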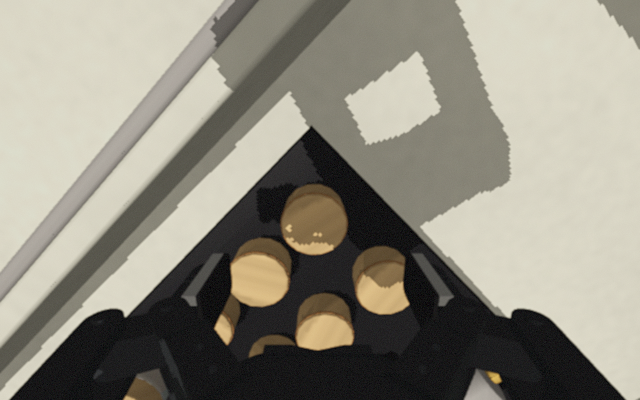

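```bash
python3 - <<'E'
from h import *
c=viewer.read_camera("wrist"); print(onplane(c,314,222.5,58))
s,M=st(); print("tip pt",s["position"]+25*M[:,0])
plan([448,-17,62],n=3,dec=1)
E
```

```text
[447.32636541 -15.90174461  58.        ]
t 3.23 pos [450.8 -16.7 119.9] axes y [0.686 0.727 0.008] x [ 0.027 -0.015 -1.   ] yaw_y 0.814 F [0.6 0.2 0.4] w 85.8 q [-0.2  -0.27  2.15 -0.01  1.24 -1.01]
tip pt [451.5250754  -17.02942416  94.92474888]
t 3.23 pos [450.8 -16.7 119.9] axes y [0.686 0.727 0.008] x [ 0.027 -0.015 -1.   ] yaw_y 0.814 F [0.6 0.2 0.4] w 85.8 q [-0.2  -0.27  2.15 -0.01  1.24 -1.01]
3 rows
[19.3, -0.9, -1.2, 0.0, 0],[19.3, -0.9, -1.2, 0.0, 0],[19.3, -0.9, -1.2, 0.0, 0],
```

Emit:
{"method": "send_rows", "body": {
  "plan": [
    [20,-1,-1,0,0],
    [20,-1,-1,0,0],
    [16,-1,-1,0,0],
    [0,0,0,0,0]
  ]
}}

```text
time: 3.57
position: [450.8, -17.8, 65.1]
ee_rot: [0.67, 0.26, 0.644, -0.262]
ft_force: [-0.5, -0.1, -0.5]
grip_width: 85.5
```

```bash
python3 - <<'E'
from h import *
c=viewer.read_camera("wrist"); cv2.imwrite("pics/w5.png",c["pixels"][:,:,::-1])
c=viewer.read_camera("side"); crop(c,200,400,150,300,4,"s5.png")
st()
E
```

```text
t 3.67 pos [452.8 -18.1  67.9] axes y [0.686 0.728 0.014] x [ 0.039 -0.017 -0.999] yaw_y 0.815 F [0.1 1.1 0.4] w 85.1 q [-0.2  -0.19  2.18 -0.01  1.11 -1.01]
```

View pics/w5.png

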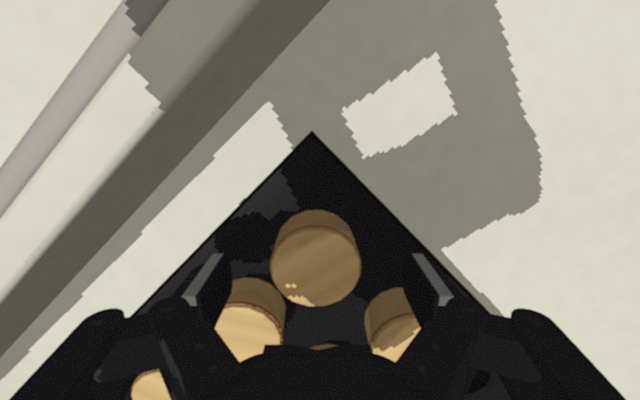

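View pics/s5.png

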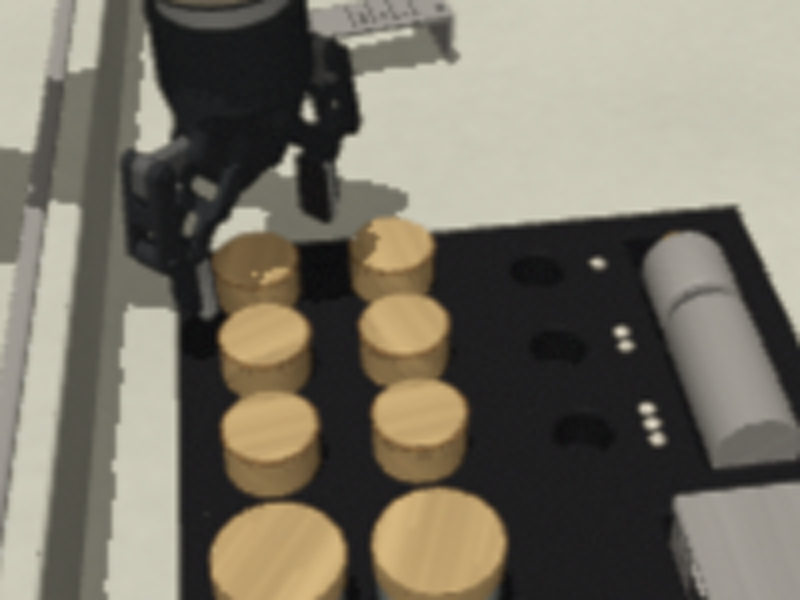

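The stopper is centred between the fingers (316,258) and the side view shows both fingers clear of the neighbours. I'll correct about 4 mm along tool z, lower a bit more and close.

Emit:
{"method": "send_rows", "body": {
  "plan": [
    [6,-1,-3,0,0],
    [6,-1,-2,0,0],
    [1,0,0,0,0],
    [0,0,0,0,0]
  ]
}}

```text
time: 4.0
position: [450.9, -16.7, 57.7]
ee_rot: [0.675, 0.261, 0.64, -0.261]
ft_force: [0.0, -0.3, -0.3]
grip_width: 85.3
```

```bash
python3 - <<'E'
from h import *
go([448,-17,57])
E
```

```text
t 4.0 pos [450.9 -16.7  57.7] axes y [0.685 0.728 0.018] x [ 0.046 -0.019 -0.999] yaw_y 0.816 F [ 0.  -0.3 -0.3] w 85.3 q [-0.2  -0.19  2.19 -0.01  1.08 -1.01]
world d [-2.9 -0.3 -0.7] tool d [ 0.59 -2.24 -1.98] rows>= 0.1
```

Emit:
{"method": "send_rows", "body": {
  "plan": [
    [0,-2,-2,0,60],
    [0,0,0,0,100],
    [0,0,0,0,255],
    [0,0,0,0,255],
    [0,0,0,0,255],
    [0,0,0,0,255]
  ],
  "newtons": 25
}}

```text
time: 4.5
position: [449.0, -17.0, 59.4]
ee_rot: [0.676, 0.261, 0.638, -0.261]
ft_force: [-0.0, 0.1, 0.3]
grip_width: 43.3
```

```bash
python3 - <<'E'
from h import *
st()
c=viewer.read_camera("wrist"); cv2.imwrite("pics/w6.png",c["pixels"][:,:,::-1])
c=viewer.read_camera("side"); crop(c,200,400,150,300,4,"s6.png")
E
```

```text
t 4.5 pos [449.  -17.   59.4] axes y [0.685 0.728 0.019] x [ 0.049 -0.019 -0.999] yaw_y 0.816 F [-0.   0.1  0.3] w 43.3 q [-0.2  -0.2   2.2  -0.01  1.09 -1.01]
```

View pics/w6.png

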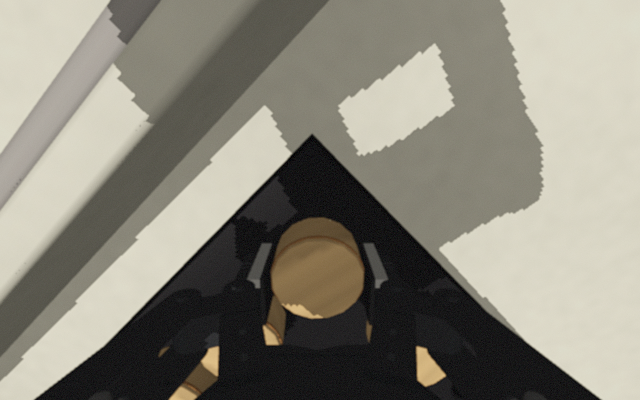

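View pics/s6.png

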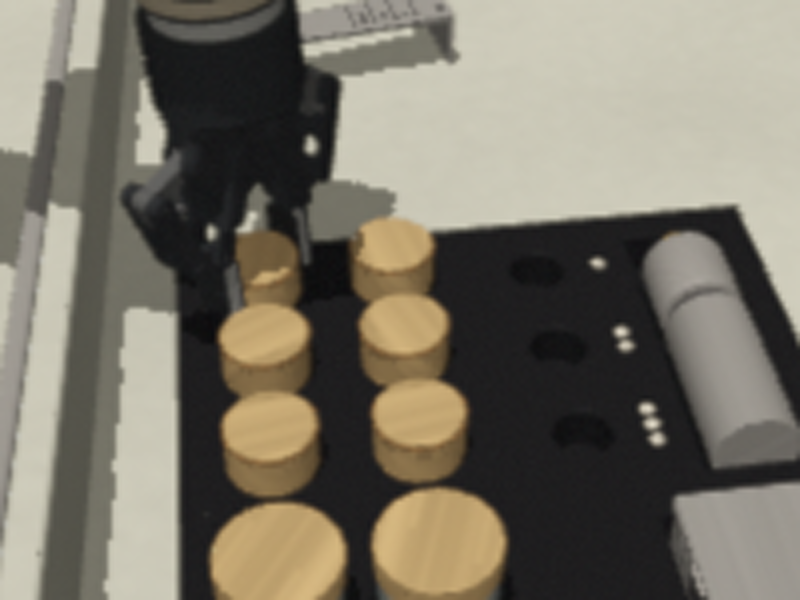

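Gripped: opening is 43.3 mm against a 44 mm head, neighbours untouched. I'll note the head's offset in the tool frame, then lift.

```bash
python3 - <<'E'
from h import *
c=viewer.read_camera("wrist")
m=cv2.inRange(cv2.cvtColor(c["pixels"],cv2.COLOR_RGB2HSV),(8,60,40),(28,255,255))
for v in range(210,330,8): 
    x=np.where(m[v,262:375])[0]; print(v,(x.min()+262,x.max()+262) if len(x) else None,end=" ")
p=onplane(c,317.5,275,58); s,M=st(); print(p,M.T@(p-s["position"]))
plan([449,-17,135],n=5)
E
```

```text
210 None 218 (np.int64(306), np.int64(328)) 226 (np.int64(290), np.int64(343)) 234 (np.int64(282), np.int64(351)) 242 (np.int64(279), np.int64(355)) 250 (np.int64(276), np.int64(358)) 258 (np.int64(274), np.int64(360)) 266 (np.int64(271), np.int64(363)) 274 (np.int64(270), np.int64(364)) 282 (np.int64(271), np.int64(363)) 290 (np.int64(272), np.int64(362)) 298 (np.int64(272), np.int64(358)) 306 (np.int64(270), np.int64(350)) 314 (np.int64(268), np.int64(338)) 322 (np.int64(266), np.int64(368)) t 4.65 pos [448.9 -17.   59.3] axes y [0.685 0.728 0.019] x [ 0.049 -0.019 -0.999] yaw_y 0.816 F [ 0.6 -1.  -0.4] w 43.0 q [-0.2  -0.2   2.2  -0.01  1.09 -1.01]
[447.29249713 -15.61010947  58.        ] [ 1.14794271 -0.13309255 -2.21429036]
t 4.65 pos [448.9 -17.   59.3] axes y [0.685 0.728 0.019] x [ 0.049 -0.019 -0.999] yaw_y 0.816 F [ 0.6 -1.  -0.4] w 43.0 q [-0.2  -0.2   2.2  -0.01  1.09 -1.01]
5 rows
[-15.0, 0.0, 1.0, 0.0, 0],[-15.0, 0.0, 1.0, 0.0, 0],[-15.0, 0.0, 1.0, 0.0, 0],[-15.0, 0.0, 1.0, 0.0, 0],[-15.0, 0.0, 1.0, 0.0, 0],
```

Emit:
{"method": "send_rows", "body": {
  "plan": [
    [-10,0,0,0,255],
    [-15,0,1,0,255],
    [-15,0,1,0,255],
    [-15,0,1,0,255],
    [-15,0,1,0,255],
    [0,0,0,0,255]
  ]
}}

```text
time: 5.15
position: [446.8, -18.1, 133.1]
ee_rot: [0.674, 0.26, 0.64, -0.261]
ft_force: [0.3, 0.6, 0.1]
grip_width: 43.1
```

```bash
python3 - <<'E'
from h import *
st()
for z in (0.177,): 
    g=np.array([506.8,266]); ex=np.array([np.cos(z),np.sin(z)]); print("slot wide centre",g-39*ex,"zone2",g+24.45*ex)
E
```

```text
t 5.15 pos [446.8 -18.1 133.1] axes y [0.685 0.728 0.017] x [ 0.044 -0.019 -0.999] yaw_y 0.816 F [0.3 0.6 0.1] w 43.1 q [-0.2  -0.32  2.16 -0.01  1.25 -1.01]
slot wide centre [468.40932222 259.1329876 ] zone2 [530.86800184 270.30508855]
```

```bash
python3 - <<'E'
from h import *
plan([468.4,259,130],0.178,n=9)
E
```

```text
t 5.15 pos [446.8 -18.1 133.1] axes y [0.685 0.728 0.017] x [ 0.044 -0.019 -0.999] yaw_y 0.816 F [0.3 0.6 0.1] w 43.1 q [-0.2  -0.32  2.16 -0.01  1.25 -1.01]
9 rows
[-0.0, 24.0, -19.0, np.float64(0.071), 0],[-0.0, 23.0, -21.0, np.float64(0.071), 0],[-0.0, 21.0, -23.0, np.float64(0.071), 0],[-0.0, 19.0, -24.0, np.float64(0.071), 0],[-0.0, 18.0, -25.0, np.float64(0.071), 0],[-1.0, 16.0, -26.0, np.float64(0.071), 0],[-1.0, 14.0, -28.0, np.float64(0.071), 0],[-1.0, 12.0, -28.0, np.float64(0.071), 0],[-1.0, 10.0, -29.0, np.float64(0.071), 0],
```

Emit:
{"method": "send_rows", "body": {
  "plan": [
    [0,20,-16,0.071,255],
    [0,24,-21,0.071,255],
    [0,22,-23,0.071,255],
    [0,20,-24,0.071,255],
    [0,18,-25,0.071,255],
    [-1,16,-26,0.071,255],
    [-1,14,-28,0.071,255],
    [-1,12,-28,0.071,255],
    [-1,9,-26,0.071,255],
    [0,0,0,0,255]
  ]
}}

```text
time: 5.98
position: [475.6, 262.3, 132.8]
ee_rot: [0.55, 0.47, 0.515, -0.459]
ft_force: [0.4, 0.2, 0.2]
grip_width: 43.1
```

```bash
python3 - <<'E'
from h import *
plan([468.4,259,118],0.178,n=2)
E
```

```text
t 5.98 pos [475.6 262.3 132.8] axes y [0.99  0.137 0.045] x [ 0.049 -0.02  -0.999] yaw_y 0.137 F [0.4 0.2 0.2] w 43.1 q [ 0.38 -0.05  1.93 -0.04  1.22  0.26]
2 rows
[7.0, -4.0, 1.0, np.float64(-0.02), 0],[7.0, -4.0, 1.0, np.float64(-0.02), 0],
```

```bash
cat >> h.py <<'E'
MG=np.column_stack([[.049,-.019,-.9986],[.685,.728,.019],np.cross([.049,-.019,-.9986],[.685,.728,.019])])
UP=MG.T@np.array([0,0,1.]); TOP=np.array([1.15,-.13,-2.2])
G=np.array([506.8,266.0]); GY=0.178
def stop():
    s,M=st(); up=M@UP; top=s["position"]+M@TOP; bot=top-50*up; und=top-28*up
    e=np.array([np.cos(GY),np.sin(GY)]); n=np.array([-e[1],e[0]])
    print("stopper up",up.round(3),"top",top.round(1),"under",und.round(1),"bot",bot.round(1),"| gauge xy of under",((und[:2]-G)@e).round(1),((und[:2]-G)@n).round(1))
E
python3 - <<'E'
from h import *
stop()
c=viewer.read_camera("side"); crop(c,225,345,70,180,5,"s7.png")
c=viewer.read_camera("scene"); crop(c,330,470,180,300,5,"c7.png")
E
```

```text
t 5.98 pos [475.6 262.3 132.8] axes y [0.99  0.137 0.045] x [ 0.049 -0.02  -0.999] yaw_y 0.137 F [0.4 0.2 0.2] w 43.1 q [ 0.38 -0.05  1.93 -0.04  1.22  0.26]
stopper up [-0.023 -0.025  0.999] top [475.2 264.5 131.5] under [475.9 265.2 103.6] bot [476.4 265.7  81.6] | gauge xy of under -30.6 4.7
```

View pics/s7.png

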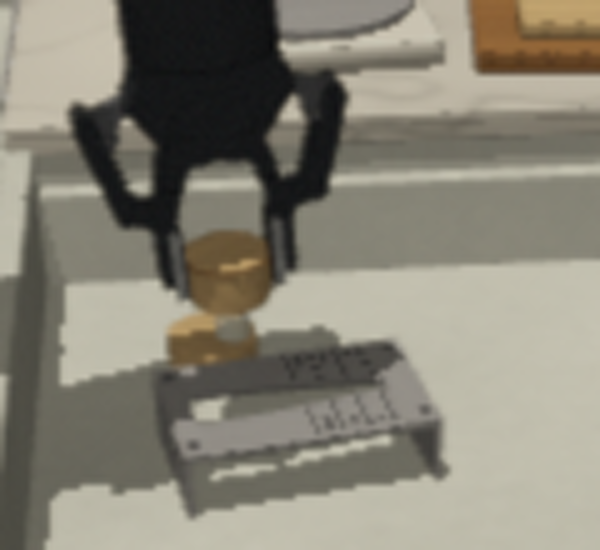

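View pics/c7.png

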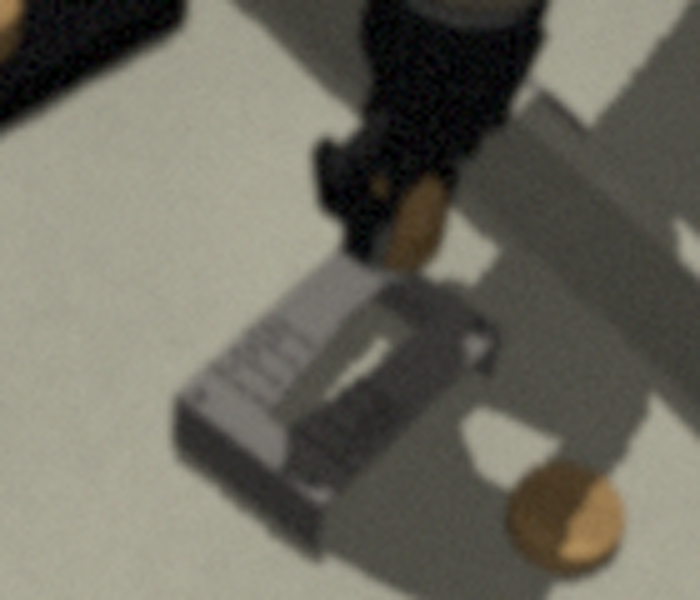

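The stopper hangs straight in the pads above the gauge's near edge; in the side crop the shank is at about (233,327). I'll shift to slot x = -39, stay above the plate and re-measure the gauge with the wrist camera.

```bash
python3 - <<'E'
from h import *
plan([468.2,256.2,114],0.178,n=2,dec=1)
E
```

```text
t 6.08 pos [475.  259.2 132. ] axes y [0.989 0.138 0.043] x [ 0.047 -0.023 -0.999] yaw_y 0.139 F [ 0.1 -0.   0. ] w 43.2 q [ 0.38 -0.05  1.94 -0.04  1.23  0.26]
2 rows
[8.9, -4.0, 0.8, np.float64(-0.02), 0],[8.9, -4.0, 0.7, np.float64(-0.02), 0],
```

Emit:
{"method": "send_rows", "body": {
  "plan": [
    [9,-4,1,-0.02,255],
    [9,-4,1,-0.02,255],
    [0,0,0,0,255],
    [0,0,0,0,255]
  ]
}}

```text
time: 6.42
position: [466.3, 251.6, 110.1]
ee_rot: [0.561, 0.456, 0.525, -0.45]
ft_force: [0.4, -0.8, 0.5]
grip_width: 43.2
```

```bash
python3 - <<'E'
from h import *
stop()
c=viewer.read_camera("wrist"); cv2.imwrite("pics/w8.png",c["pixels"][:,:,::-1])
c=viewer.read_camera("side"); crop(c,235,345,90,180,7,"s8.png")
stop()
E
```

```text
t 6.42 pos [466.3 251.6 110.1] axes y [0.983 0.18  0.039] x [ 0.044 -0.025 -0.999] yaw_y 0.181 F [ 0.4 -0.8  0.5] w 43.2 q [ 0.37 -0.05  1.97 -0.04  1.19  0.21]
stopper up [-0.017 -0.019  1.   ] top [465.8 253.7 108.9] under [466.3 254.3  80.9] bot [466.7 254.7  58.9] | gauge xy of under -41.9 -4.4
t 6.52 pos [466.4 251.8 110.3] axes y [0.983 0.18  0.039] x [ 0.044 -0.025 -0.999] yaw_y 0.181 F [-0.2  1.  -0.9] w 43.1 q [ 0.37 -0.05  1.97 -0.04  1.19  0.21]
stopper up [-0.017 -0.019  1.   ] top [465.9 253.9 109.1] under [466.4 254.5  81.1] bot [466.8 254.9  59.1] | gauge xy of under -41.8 -4.2
```

View pics/w8.png

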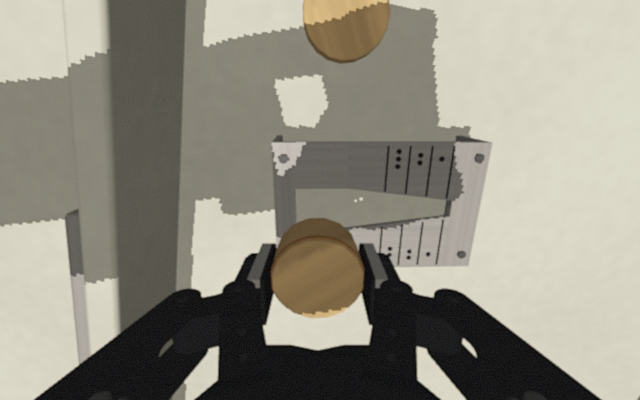

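View pics/s8.png

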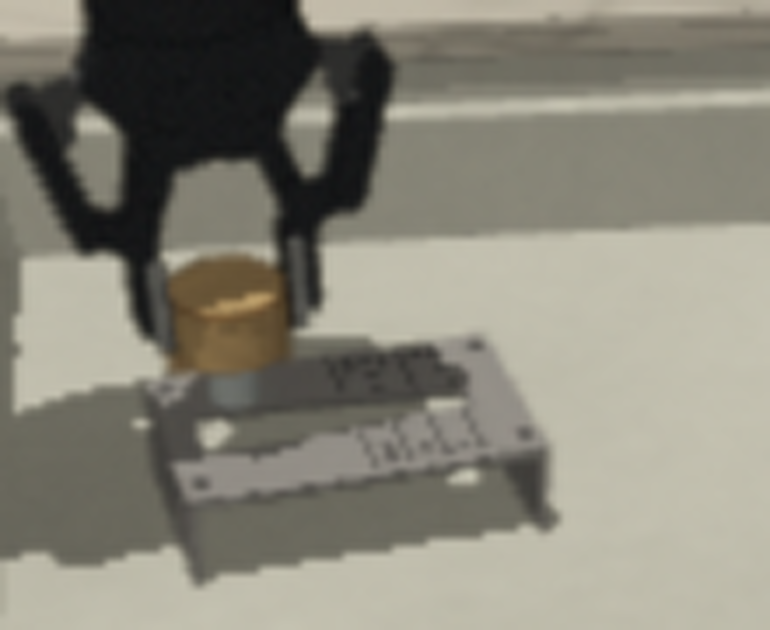

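```bash
python3 - <<'E'
from h import *
c=viewer.read_camera("wrist"); 
p=np.array([onplane(c,u,v,40)[:2] for u,v in [(283,158),(479,158),(461,254)]]); print(p.round(1),"L",np.linalg.norm(p[1]-p[0]),"W",np.linalg.norm(p[1]-p[2]))
print("centre",(p[0]+p[2])/2,"yaw",np.arctan2(*(p[1]-p[0])[::-1]), np.arctan2(*(p[1]-p[2])[::-1])-np.pi/2)
crop(c,260,500,130,330,3,"w8b.png")
E
```

```text
[[439.4 291.4]
 [565.2 313.7]
 [577.5 244. ]] L 127.75163872851485 W 70.78468827404203
centre [508.45416305 267.68589234] yaw 0.1755157170500655 0.1753115287116891
```

View pics/w8b.png

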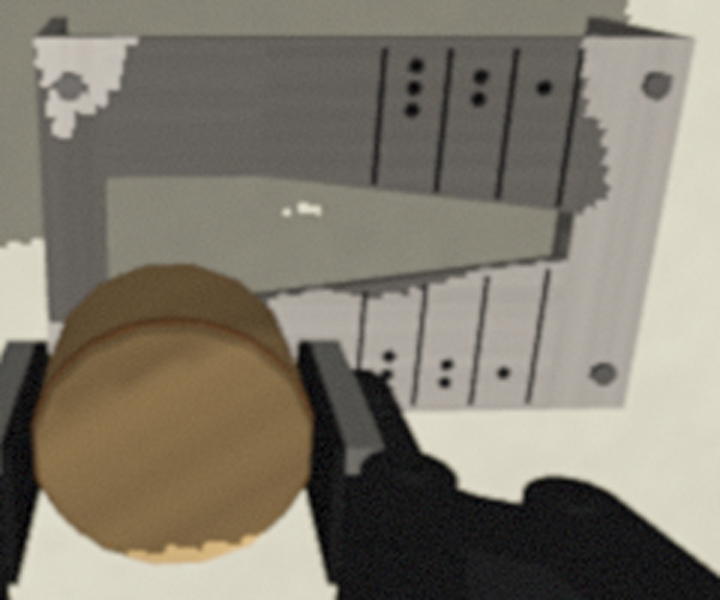

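Yaw matches the slot. The wrist, scene and side estimates of the gauge centre agree within about 2 mm. I'll shift 5 mm towards +y of the slot, lower to just above the plate and check.

Emit:
{"method": "send_rows", "body": {
  "plan": [
    [4,2,-3,0,255],
    [5,1,-2,0,255],
    [3,0,0,0,255],
    [0,0,0,0,255],
    [0,0,0,0,255]
  ]
}}

```text
time: 6.98
position: [471.1, 257.9, 99.0]
ee_rot: [0.561, 0.457, 0.524, -0.449]
ft_force: [0.1, -0.1, 0.5]
grip_width: 42.8
```

```bash
python3 - <<'E'
from h import *
stop()
c=viewer.read_camera("wrist"); crop(c,220,500,130,330,2.8,"w9.png")
c=viewer.read_camera("side"); crop(c,235,345,90,180,7,"s9.png")
stop()
E
```

```text
t 6.98 pos [471.1 257.9  99. ] axes y [0.983 0.179 0.043] x [ 0.048 -0.024 -0.999] yaw_y 0.18 F [ 0.1 -0.1  0.5] w 42.8 q [ 0.38 -0.02  1.96 -0.04  1.16  0.22]
stopper up [-0.02  -0.021  1.   ] top [470.7 260.   97.8] under [471.2 260.6  69.8] bot [471.7 261.   47.8] | gauge xy of under -36.0 0.9
t 7.08 pos [471.1 257.8  99.1] axes y [0.983 0.179 0.043] x [ 0.048 -0.024 -0.999] yaw_y 0.18 F [ 0.1  0.2 -0. ] w 43.1 q [ 0.38 -0.02  1.96 -0.04  1.16  0.22]
stopper up [-0.02  -0.021  1.   ] top [470.6 259.9  97.9] under [471.2 260.5  69.9] bot [471.6 261.   47.9] | gauge xy of under -36.0 0.9
```

View pics/w9.png

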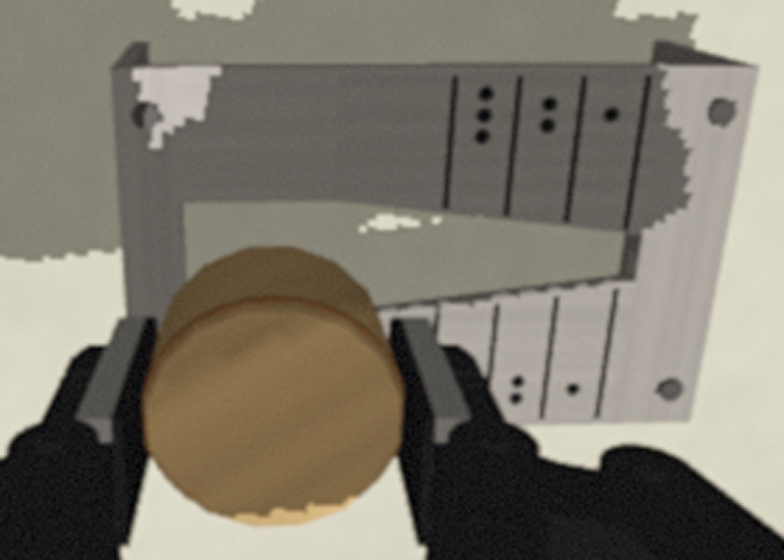

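View pics/s9.png

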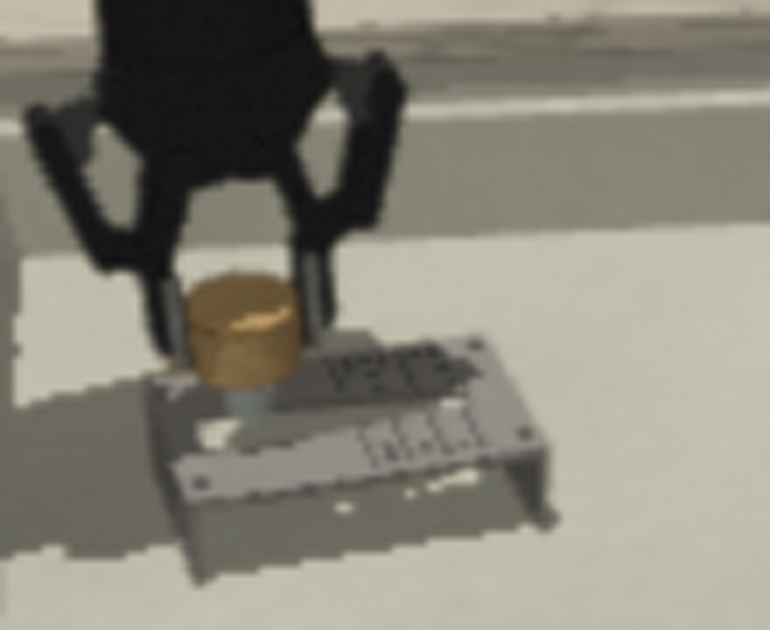

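```bash
python3 - <<'E'
from h import *
c=viewer.read_camera("side")
def cr(P): u,v=proj(c,P); return ((u-235+.5)*7-.5, (v-90+.5)*7-.5)
print("pred bottom",cr([471.6,261,47.9]), "pred top",cr([470.6,259.9,97.9]))
u,v=235+249.5/7-.5,90+410.5/7-.5; print("measured bottom xy at z47.9",onplane(c,u,v,47.9))
# side-view gauge centre b: 505.8,265.0
E
```

```text
pred bottom (np.float64(252.72419684853844), np.float64(403.5387680087202)) pred top (np.float64(242.01137905071027), np.float64(288.01420679148134))
measured bottom xy at z47.9 [470.0296778  256.40385539  47.9       ]
```

The shank looks about 16 mm wide, so with 30 mm of slot width there is ample clearance. Lowering until the head underside is about 5 mm above the plate.

Emit:
{"method": "send_rows", "body": {
  "plan": [
    [6,0,0,0,255],
    [7,0,0,0,255],
    [7,0,0,0,255],
    [6,0,0,0,255],
    [0,0,0,0,255],
    [0,0,0,0,255]
  ]
}}

```text
time: 7.63
position: [472.3, 257.1, 70.3]
ee_rot: [0.561, 0.457, 0.524, -0.448]
ft_force: [0.1, 0.2, 0.0]
grip_width: 42.9
```

```bash
python3 - <<'E'
from h import *
stop()
c=viewer.read_camera("wrist"); crop(c,220,500,130,330,2.8,"w10.png")
c=viewer.read_camera("side"); crop(c,235,345,90,180,7,"s10.png")
E
```

```text
t 7.63 pos [472.3 257.1  70.3] axes y [0.983 0.179 0.043] x [ 0.048 -0.024 -0.999] yaw_y 0.181 F [0.1 0.2 0. ] w 42.9 q [ 0.38  0.02  1.98 -0.04  1.11  0.22]
stopper up [-0.021 -0.021  1.   ] top [471.9 259.2  69.1] under [472.4 259.8  41.1] bot [472.9 260.3  19.1] | gauge xy of under -34.9 -0.0
```

View pics/w10.png

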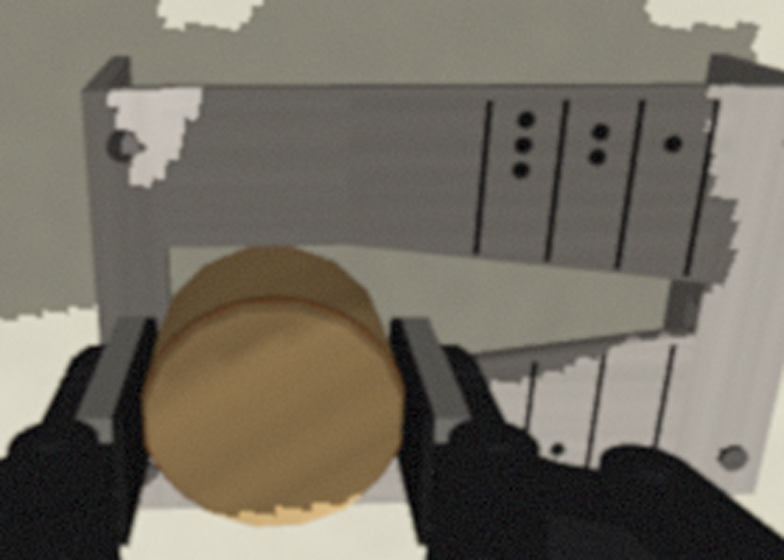

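View pics/s10.png

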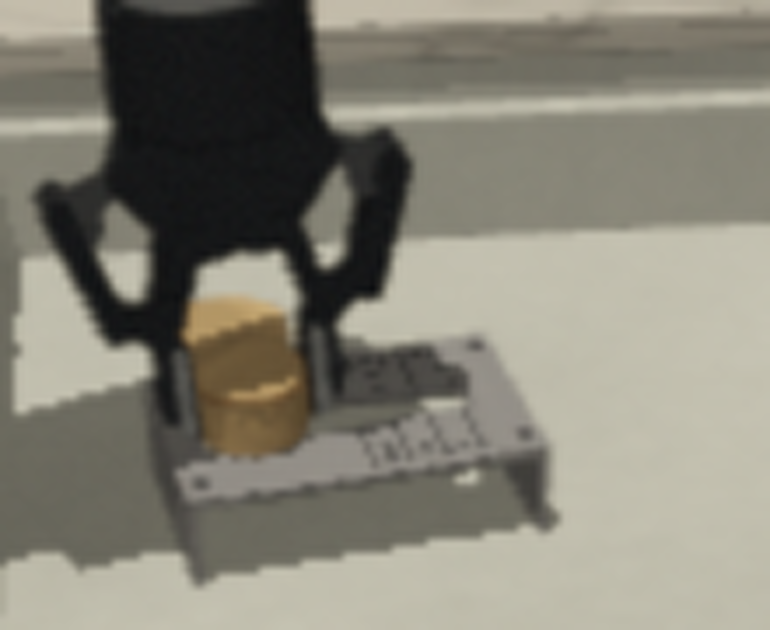

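The shank is in the slot with no contact force; the underside is nearly at the plate. I'll check the sideways position in the wrist view, using the opposite plate holes at (123,145) and (732,457).

```bash
python3 - <<'E'
from h import *
c=viewer.read_camera("wrist"); k=2.8
f=lambda x,y,z: onplane(c,220+(x+.5)/k-.5,130+(y+.5)/k-.5,z)
a,b=f(123,145,40),f(732,457,40); print(a,b,"centre",(a+b)/2,"diag",np.linalg.norm(b-a),"want",np.hypot(125.5,70))
cen=((a+b)/2)[:2]; e=np.array([np.cos(GY),np.sin(GY)]);n=np.array([-e[1],e[0]])
t=f(273,411,69); print("top",t)
up=np.array([-.021,-.021,1]); und=t-28*up; print("stopper under in gauge (wrist)",(und[:2]-cen)@e,(und[:2]-cen)@n)
for P in [(490,103),(476,252),(565,103),(548,260),(642,103),(618,268),(717,103),(688,272)]: q=f(*P,40)[:2]-cen; print(P,(q@e).round(1),(q@n).round(1))
for P in [(360,247),(660,277),(480,357),(655,330)]: q=f(*P,40)[:2]-cen; print("edge",P,(q@e).round(1),(q@n).round(1))
E
```

```text
[439.1685982  290.88110132  40.        ] [577.85900099 243.36844392  40.        ] centre [508.5137996  267.12477262  40.        ] diag 146.6031392578199 want 143.7019484906172
top [471.99298259 257.94475481  69.        ]
stopper under in gauge (wrist) -36.88638654953096 -2.0939425398663176
(490, 103) 3.5 43.1
(476, 252) 3.4 13.5
(565, 103) 17.5 43.1
(548, 260) 17.9 11.6
(642, 103) 32.0 43.0
(618, 268) 32.3 9.7
(717, 103) 46.3 42.9
(688, 272) 46.7 8.6
edge (360, 247) -19.5 14.9
edge (660, 277) 41.1 7.6
edge (480, 357) 6.2 -9.8
edge (655, 330) 42.0 -4.3
```

Emit:
{"method": "send_rows", "body": {
  "plan": [
    [-2,1,-2,0,255],
    [0,4,0,0,255],
    [0,5,0,0,255],
    [0,5,0,0,255],
    [0,5,0,0,255],
    [0,4,0,0,255],
    [0,0,0,0,255],
    [0,0,0,0,255]
  ]
}}

```text
time: 8.45
position: [500.4, 265.0, 76.7]
ee_rot: [0.562, 0.459, 0.523, -0.447]
ft_force: [-0.2, -0.2, -0.0]
grip_width: 43.4
```

```bash
sed -i 's/^G=.*/G=np.array([508.2,268.3]); GY=0.178/' h.py; python3 - <<'E'
from h import *
stop()
E
```

```text
t 8.45 pos [500.4 265.   76.7] axes y [0.983 0.179 0.049] x [ 0.053 -0.022 -0.998] yaw_y 0.18 F [-0.2 -0.2 -0. ] w 43.4 q [ 0.37  0.07  1.91 -0.04  1.12  0.21]
stopper up [-0.026 -0.023  0.999] top [500.  267.1  75.5] under [500.7 267.7  47.5] bot [501.3 268.2  25.5] | gauge xy of under -7.5 0.8
```

Emit:
{"method": "send_rows", "body": {
  "plan": [
    [2,2,0,0,255],
    [1,2,0,0,255],
    [0,2,0,0,255],
    [0,2,0,0,255],
    [0,2,0,0,255],
    [0,0,0,0,255]
  ]
}}

```text
time: 8.95
position: [510.8, 266.6, 73.2]
ee_rot: [0.562, 0.459, 0.523, -0.447]
ft_force: [0.9, 0.5, -0.5]
grip_width: 43.3
```

```bash
python3 - <<'E'
from h import *
stop()
c=viewer.read_camera("wrist"); crop(c,220,500,130,330,2.8,"w11.png")
c=viewer.read_camera("side"); crop(c,235,345,90,180,7,"s11.png")
st()
E
```

```text
t 8.95 pos [510.8 266.6  73.2] axes y [0.983 0.179 0.047] x [ 0.052 -0.022 -0.998] yaw_y 0.18 F [ 0.9  0.5 -0.5] w 43.3 q [ 0.37  0.1   1.89 -0.04  1.11  0.21]
stopper up [-0.025 -0.022  0.999] top [510.3 268.7  72. ] under [511.  269.4  44. ] bot [511.6 269.9  22. ] | gauge xy of under 3.0 0.5
t 9.05 pos [510.5 266.6  73.2] axes y [0.983 0.179 0.047] x [ 0.052 -0.022 -0.998] yaw_y 0.181 F [-0.6  0.2 -0.2] w 43.1 q [ 0.37  0.1   1.89 -0.04  1.11  0.21]
```

View pics/w11.png

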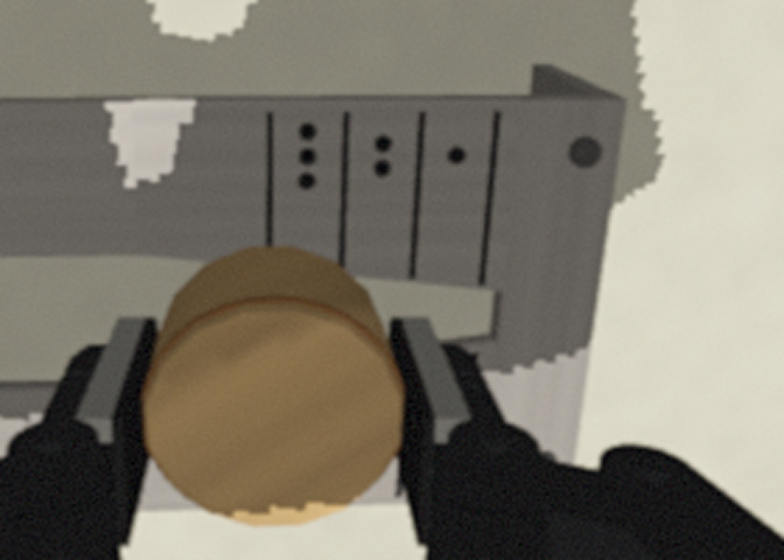

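View pics/s11.png

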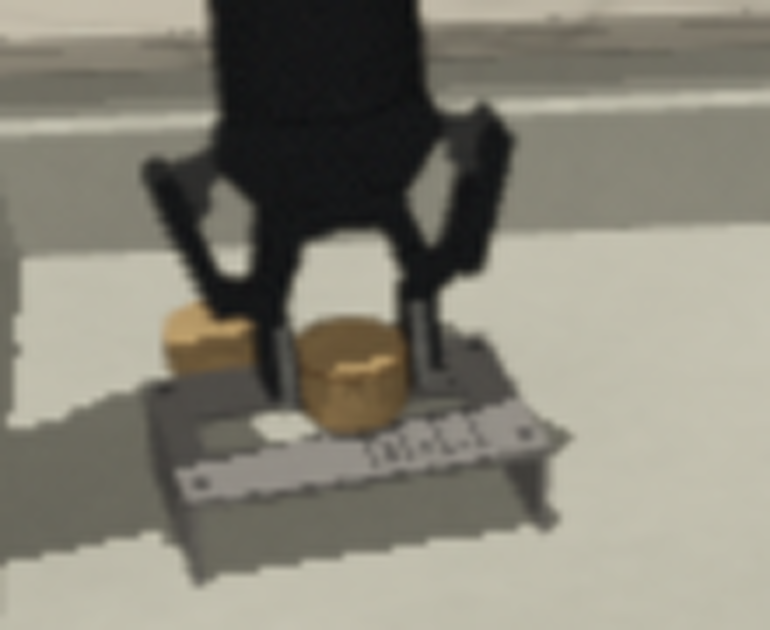

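Slot travel x ≈ 3, centred, no contact. Advancing 1 mm per row.

Emit:
{"method": "send_rows", "body": {
  "plan": [
    [0,1.5,0,0,255],
    [0,1.5,0,0,255],
    [0,1.5,0,0,255],
    [0,1,0,0,255],
    [0,1,0,0,255],
    [0,1,0,0,255]
  ]
}}

```text
time: 9.55
position: [517.8, 268.4, 73.4]
ee_rot: [0.561, 0.459, 0.524, -0.447]
ft_force: [-0.7, 0.5, -0.8]
grip_width: 43.1
```

```bash
python3 - <<'E'
from h import *
stop()
E
```

```text
t 9.55 pos [517.8 268.4  73.4] axes y [0.983 0.179 0.046] x [ 0.051 -0.021 -0.998] yaw_y 0.18 F [-0.7  0.5 -0.8] w 43.1 q [ 0.37  0.12  1.87 -0.04  1.12  0.21]
stopper up [-0.023 -0.023  0.999] top [517.3 270.5  72.2] under [518.  271.1  44.2] bot [518.5 271.6  22.2] | gauge xy of under 10.1 1.0
```

Emit:
{"method": "send_rows", "body": {
  "plan": [
    [0,1,0.5,0,255],
    [0,1,0,0,255],
    [0,1,0,0,255],
    [0,1,0,0,255],
    [0,1,0,0,255]
  ]
}}

```text
time: 9.97
position: [522.3, 269.6, 73.2]
ee_rot: [0.56, 0.458, 0.525, -0.448]
ft_force: [-1.7, 0.7, -0.2]
grip_width: 43.1
```

```bash
python3 - <<'E'
from h import *
stop()
E
```

```text
t 9.97 pos [522.3 269.6  73.2] axes y [0.983 0.179 0.044] x [ 0.048 -0.02  -0.999] yaw_y 0.18 F [-1.7  0.7 -0.2] w 43.1 q [ 0.37  0.13  1.86 -0.04  1.12  0.2 ]
stopper up [-0.021 -0.024  0.999] top [521.8 271.7  72. ] under [522.4 272.4  44. ] bot [522.8 272.9  22.1] | gauge xy of under 14.7 1.5
```

The force hints at light contact with the -y edge and the path has drifted along it. Holding for two rows to read it more reliably.

Emit:
{"method": "send_rows", "body": {
  "plan": [
    [0,0,0,0,255]
  ]
}}

```text
time: 10.05
position: [522.5, 269.7, 73.3]
ee_rot: [0.56, 0.459, 0.525, -0.447]
ft_force: [-1.3, 1.8, -0.2]
grip_width: 42.9
```

```bash
python3 - <<'E'
from h import *
F=[]
for i in range(3):
    c=viewer.read_camera("wrist"); F.append(sensors.get_state()["ft_force"])
print(np.array(F).round(2)); stop()
crop(c,220,500,130,330,2.8,"w12.png")
E
```

```text
[[-0.53  1.78 -1.16]
 [-0.16  0.96 -0.49]
 [-0.32  0.56 -1.49]]
t 10.2 pos [522.4 269.6  73.3] axes y [0.983 0.179 0.044] x [ 0.049 -0.02  -0.999] yaw_y 0.18 F [-0.3  0.6 -1.5] w 43.2 q [ 0.37  0.13  1.86 -0.04  1.12  0.2 ]
stopper up [-0.021 -0.025  0.999] top [521.9 271.8  72.1] under [522.5 272.4  44.1] bot [523.  273.   22.1] | gauge xy of under 14.8 1.5
```

View pics/w12.png

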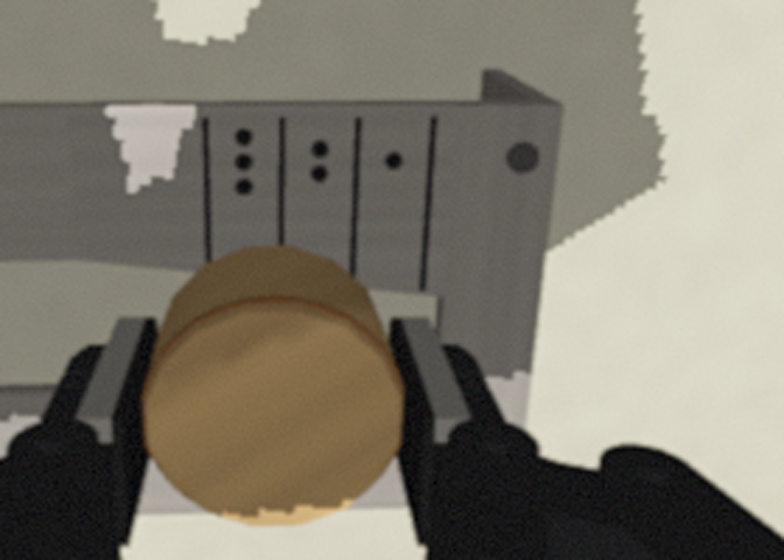

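Emit:
{"method": "send_rows", "body": {
  "plan": [
    [0,0,-1,0,255],
    [0,0,-1,0,255],
    [0,0,0,0,255]
  ]
}}

```text
time: 10.45
position: [522.6, 271.0, 73.5]
ee_rot: [0.561, 0.458, 0.524, -0.447]
ft_force: [0.6, -0.9, -0.6]
grip_width: 43.3
```

```bash
cat >> h.py <<'E'
def force(k=3):
    F=[]
    for i in range(k):
        viewer.read_camera("side"); F.append(sensors.get_state()["ft_force"])
    F=np.mean(F,0); e=np.array([np.cos(GY),np.sin(GY)]); n=np.array([-e[1],e[0]])
    print("F mean",F.round(2),"along",(F[:2]@e).round(2),"lat",(F[:2]@n).round(2)); stop()
E
python3 - <<'E'
from h import *
force()
E
```

```text
F mean [ 0.04 -0.42 -0.55] along -0.03 lat -0.42
t 10.6 pos [522.6 271.   73.5] axes y [0.983 0.179 0.045] x [ 0.05  -0.021 -0.999] yaw_y 0.18 F [-0.1 -0.5 -0.9] w 43.3 q [ 0.37  0.13  1.85 -0.04  1.12  0.21]
stopper up [-0.022 -0.023  0.999] top [522.1 273.1  72.2] under [522.8 273.8  44.2] bot [523.2 274.3  22.3] | gauge xy of under 15.3 2.8
```

Emit:
{"method": "send_rows", "body": {
  "plan": [
    [0,1,0,0,255],
    [0,1,0,0,255],
    [0,1,0,0,255]
  ]
}}

```text
time: 10.85
position: [525.7, 271.4, 73.6]
ee_rot: [0.561, 0.458, 0.524, -0.447]
ft_force: [0.2, -0.1, -0.6]
grip_width: 43.3
```

```bash
python3 - <<'E'
from h import *
force()
E
```

```text
F mean [-0.21 -0.13 -0.88] along -0.23 lat -0.09
t 11.0 pos [525.7 271.4  73.7] axes y [0.983 0.179 0.045] x [ 0.05  -0.022 -0.999] yaw_y 0.18 F [-0.2  0.5 -0.6] w 43.4 q [ 0.37  0.14  1.85 -0.04  1.12  0.21]
stopper up [-0.023 -0.023  0.999] top [525.3 273.5  72.4] under [525.9 274.2  44.5] bot [526.4 274.7  22.5] | gauge xy of under 18.5 2.6
```

Emit:
{"method": "send_rows", "body": {
  "plan": [
    [0,1,0,0,255],
    [0,1,0,0,255],
    [0,1,0,0,255]
  ]
}}

```text
time: 11.25
position: [528.5, 271.8, 73.6]
ee_rot: [0.561, 0.458, 0.524, -0.448]
ft_force: [-0.8, -0.2, -1.0]
grip_width: 43.0
```

```bash
python3 - <<'E'
from h import *
force()
E
```

```text
F mean [-0.04  0.18 -0.24] along -0.01 lat 0.18
t 11.4 pos [528.6 271.8  73.6] axes y [0.983 0.179 0.045] x [ 0.049 -0.022 -0.999] yaw_y 0.18 F [-0.4  0.2 -0.1] w 43.3 q [ 0.37  0.14  1.84 -0.04  1.12  0.2 ]
stopper up [-0.022 -0.023  0.999] top [528.1 273.9  72.4] under [528.7 274.5  44.4] bot [529.2 275.   22.4] | gauge xy of under 21.3 2.5
```

Emit:
{"method": "send_rows", "body": {
  "plan": [
    [0,1,0,0,255],
    [0,1,0,0,255],
    [0,1,0,0,255]
  ]
}}

```text
time: 11.65
position: [529.7, 272.0, 73.1]
ee_rot: [0.56, 0.457, 0.525, -0.449]
ft_force: [-4.6, -1.1, 2.1]
grip_width: 43.2
```

```bash
python3 - <<'E'
from h import *
force()
E
```

```text
F mean [-4.4  -1.03  1.4 ] along -4.52 lat -0.24
t 11.8 pos [529.8 272.   73.1] axes y [0.983 0.179 0.04 ] x [ 0.044 -0.023 -0.999] yaw_y 0.18 F [-4.4 -0.8  1.5] w 43.2 q [ 0.37  0.15  1.83 -0.04  1.12  0.2 ]
stopper up [-0.017 -0.021  1.   ] top [529.4 274.1  71.9] under [529.8 274.7  43.9] bot [530.2 275.2  21.9] | gauge xy of under 22.4 2.5
```

Along-slot resistance is 4.5 N with almost no lateral force, which means both edges are touched. One more half-millimetre push, then I read the zone in all views.

Emit:
{"method": "send_rows", "body": {
  "plan": [
    [0,0.7,0,0,255],
    [0,1,0,0,255]
  ]
}}

```text
time: 11.97
position: [530.4, 272.1, 72.9]
ee_rot: [0.559, 0.456, 0.526, -0.45]
ft_force: [-5.7, -1.6, 2.2]
grip_width: 43.3
```

```bash
python3 - <<'E'
from h import *
force()
c=viewer.read_camera("wrist"); crop(c,220,500,130,330,2.8,"w13.png")
c=viewer.read_camera("side"); crop(c,235,345,90,180,7,"s13.png")
c=viewer.read_camera("scene"); crop(c,330,470,180,300,5,"c13.png")
E
```

```text
F mean [-4.77 -1.04  2.33] along -4.88 lat -0.18
t 12.12 pos [530.4 272.1  72.8] axes y [0.983 0.179 0.036] x [ 0.041 -0.024 -0.999] yaw_y 0.18 F [-4.2 -1.4  2.6] w 42.9 q [ 0.37  0.15  1.83 -0.04  1.13  0.2 ]
stopper up [-0.014 -0.02   1.   ] top [529.9 274.3  71.6] under [530.3 274.8  43.6] bot [530.7 275.3  21.6] | gauge xy of under 22.9 2.5
```

View pics/w13.png

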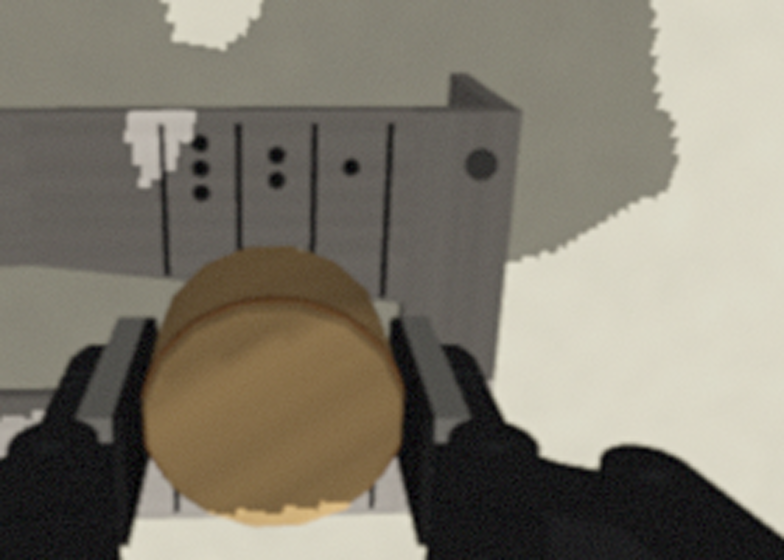

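View pics/s13.png

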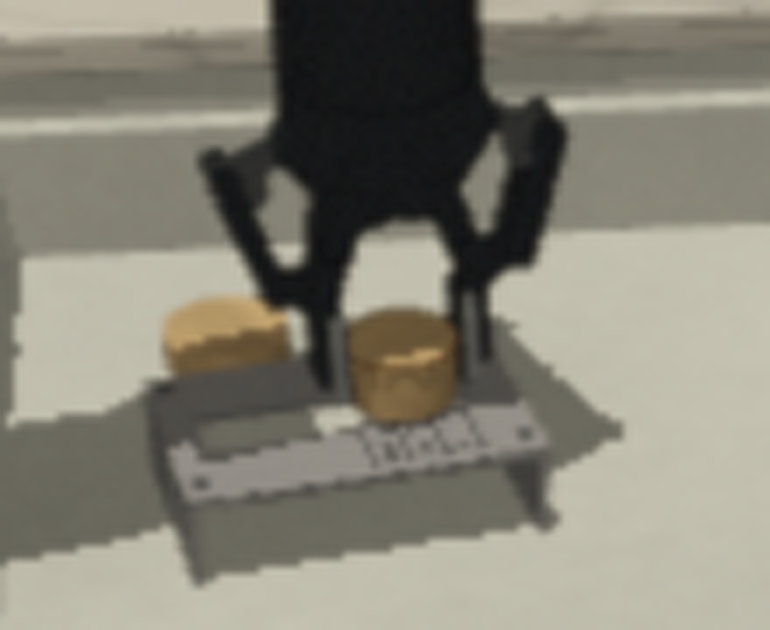

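View pics/c13.png

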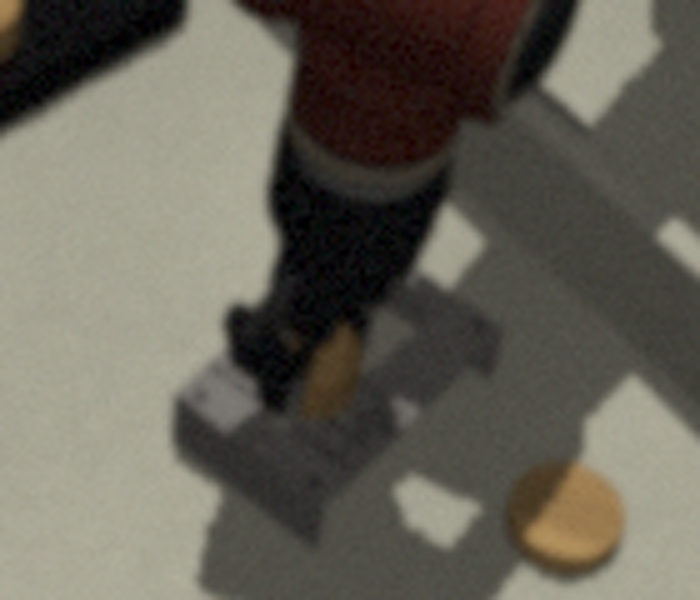

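The reading is two dots. In the wrist view the head centre is at column 273; the zone's lines are at 238/242 and 314/312, and its middle projects to about 275, so x ≈ 24. The pose model gives 22.9, which agrees. Next I back off along the slot and lift.

Emit:
{"method": "send_rows", "body": {
  "plan": [
    [0,-2,0,0,255],
    [0,-4,0,0,255],
    [0,-5,0,0,255],
    [0,-4,0,0,255],
    [-12,0,0,0,255],
    [-15,0,0,0,255],
    [-15,0,0,0,255],
    [-12,0,0,0,255],
    [0,0,0,0,255]
  ]
}}

```text
time: 13.02
position: [514.0, 271.1, 131.3]
ee_rot: [0.562, 0.459, 0.524, -0.447]
ft_force: [0.1, 0.7, -0.7]
grip_width: 42.9
```

```bash
python3 - <<'E'
from h import *
stop(); s,M=st()
y0=np.arctan2(M[1,1],M[0,1])
for Y in (.8,1.2,1.59,-1.55): print(Y,(R.from_rotvec(-M[:,0]*(Y-y0)).as_matrix()@M@UP).round(3))
c=viewer.read_camera("wrist"); crop(c,220,500,130,330,2.8,"w14.png")
c=viewer.read_camera("side"); crop(c,235,405,90,270,3.3,"s14.png")
# mill extents in side at z~29 (widest)
for x,y in [(530,75),(505,100),(575,300),(645,265)]:
    print(onplane(c,235+(x+.5)/4-.5,190+(y+.5)/4-.5,30).round(0))
E
```

```text
t 13.02 pos [514.  271.1 131.3] axes y [0.983 0.18  0.047] x [ 0.052 -0.021 -0.998] yaw_y 0.181 F [ 0.1  0.7 -0.7] w 42.9 q [ 0.37  0.04  1.85 -0.04  1.22  0.21]
stopper up [-0.024 -0.023  0.999] top [513.6 273.2 130.1] under [514.2 273.8 102.1] bot [514.8 274.4  80.1] | gauge xy of under 6.9 4.4
t 13.02 pos [514.  271.1 131.3] axes y [0.983 0.18  0.047] x [ 0.052 -0.021 -0.998] yaw_y 0.181 F [ 0.1  0.7 -0.7] w 42.9 q [ 0.37  0.04  1.85 -0.04  1.22  0.21]
0.8 [-0.003  0.001  1.   ]
1.2 [0.001 0.021 1.   ]
1.59 [-0.003  0.041  0.999]
-1.55 [-0.1    0.001  0.995]
[676.   5.  30.]
[658. -15.  30.]
[ 659. -160.   30.]
[ 699. -142.   30.]
```

View pics/w14.png

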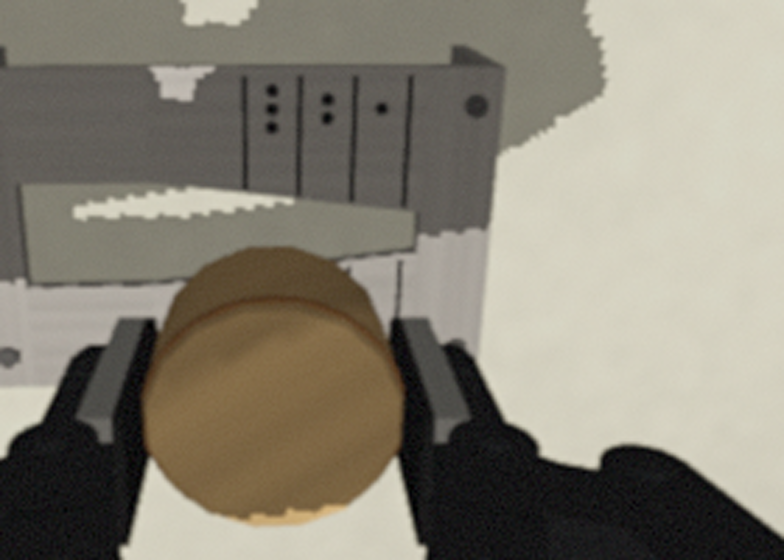

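View pics/s14.png

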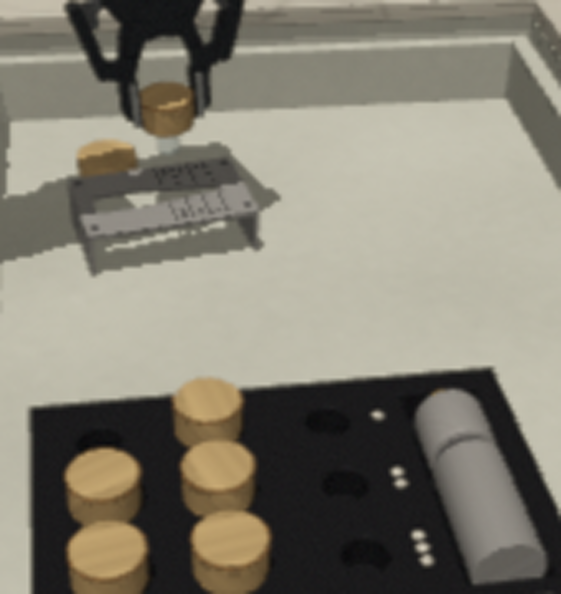

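```bash
python3 - <<'E'
from h import *
plan([602,-76,130],1.2,n=12)
E
```

```text
t 13.12 pos [513.  270.6 128.8] axes y [0.983 0.18  0.044] x [ 0.049 -0.022 -0.999] yaw_y 0.181 F [-0.1 -0.5 -1.3] w 43.0 q [ 0.37  0.04  1.85 -0.04  1.22  0.21]
12 rows
[1.0, 2.0, 30.0, np.float64(-0.085), 0],[1.0, -0.0, 30.0, np.float64(-0.085), 0],[1.0, -3.0, 30.0, np.float64(-0.085), 0],[1.0, -5.0, 29.0, np.float64(-0.085), 0],[0.0, -8.0, 29.0, np.float64(-0.085), 0],[0.0, -10.0, 28.0, np.float64(-0.085), 0],[0.0, -13.0, 27.0, np.float64(-0.085), 0],[0.0, -15.0, 26.0, np.float64(-0.085), 0],[-0.0, -17.0, 24.0, np.float64(-0.085), 0],[-0.0, -19.0, 23.0, np.float64(-0.085), 0],[-0.0, -21.0, 21.0, np.float64(-0.085), 0],[-0.0, -23.0, 19.0, np.float64(-0.085), 0],
```

Emit:
{"method": "send_rows", "body": {
  "plan": [
    [0,2,20,-0.085,255],
    [0,0,30,-0.085,255],
    [0,-3,30,-0.085,255],
    [0,-5,29,-0.085,255],
    [0,-8,29,-0.085,255],
    [0,-10,28,-0.085,255],
    [0,-13,27,-0.085,255],
    [0,-15,26,-0.085,255]
  ]
}}

```text
time: 13.78
position: [571.0, 45.7, 128.4]
ee_rot: [0.683, 0.229, 0.653, -0.235]
ft_force: [0.1, 0.6, -1.2]
grip_width: 43.1
```

```bash
python3 - <<'E'
from h import *
plan([602,-76,125],1.2,n=4)
E
```

```text
t 13.78 pos [571.   45.7 128.4] axes y [0.619 0.785 0.006] x [ 0.037 -0.021 -0.999] yaw_y 0.903 F [ 0.1  0.6 -1.2] w 43.1 q [-0.04  0.02  1.87 -0.02  1.21 -0.94]
4 rows
[2.0, -19.0, 25.0, np.float64(-0.074), 0],[2.0, -21.0, 23.0, np.float64(-0.074), 0],[2.0, -23.0, 22.0, np.float64(-0.074), 0],[2.0, -24.0, 20.0, np.float64(-0.074), 0],
```

Emit:
{"method": "send_rows", "body": {
  "plan": [
    [0,-18,25,-0.074,255],
    [0,-18,20,-0.074,255],
    [0,-18,18,-0.074,255],
    [0,-15,10,-0.074,255],
    [0,0,0,0,255],
    [0,0,0,0,255]
  ]
}}

```text
time: 14.28
position: [593.8, -63.4, 124.6]
ee_rot: [0.706, 0.122, 0.684, -0.133]
ft_force: [0.1, 0.5, -0.6]
grip_width: 43.1
```

```bash
python3 - <<'E'
from h import *
stop()
c=viewer.read_camera("wrist"); cv2.imwrite("pics/w15.png",c["pixels"][:,:,::-1])
c=viewer.read_camera("side"); crop(c,235,405,140,290,4,"s15.png"); stop()
c=viewer.read_camera("scene"); crop(c,200,380,80,230,4,"c15.png")
E
```

```text
t 14.28 pos [593.8 -63.4 124.6] axes y [ 0.355  0.935 -0.01 ] x [ 0.028 -0.021 -0.999] yaw_y 1.207 F [ 0.1  0.5 -0.6] w 43.1 q [-0.22  0.09  1.81 -0.02  1.22 -1.43]
stopper up [0.025 0.022 0.999] top [591.8 -62.8 123.4] under [591.1 -63.4  95.4] bot [590.5 -63.9  73.4] | gauge xy of under 22.8 -341.1
t 14.38 pos [593.7 -62.4 124.6] axes y [ 0.354  0.935 -0.01 ] x [ 0.028 -0.021 -0.999] yaw_y 1.209 F [-0.3 -0.1 -0.5] w 43.2 q [-0.22  0.09  1.81 -0.02  1.22 -1.43]
stopper up [0.025 0.022 0.999] top [591.6 -61.7 123.4] under [590.9 -62.3  95.4] bot [590.4 -62.8  73.4] | gauge xy of under 22.9 -340.1
```

View pics/w15.png

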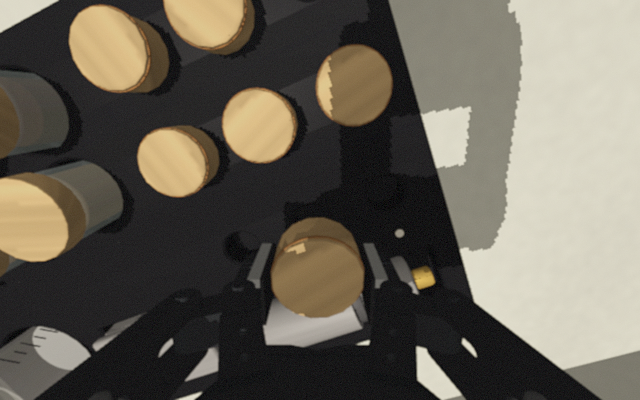

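View pics/s15.png

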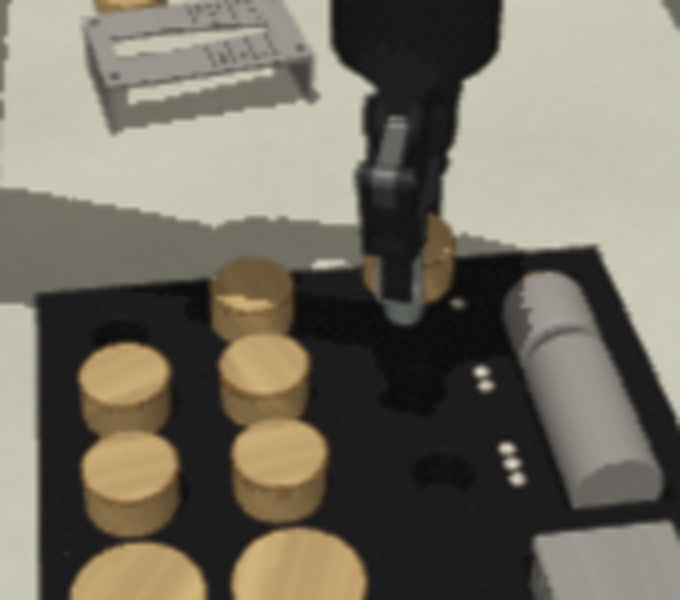

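View pics/c15.png

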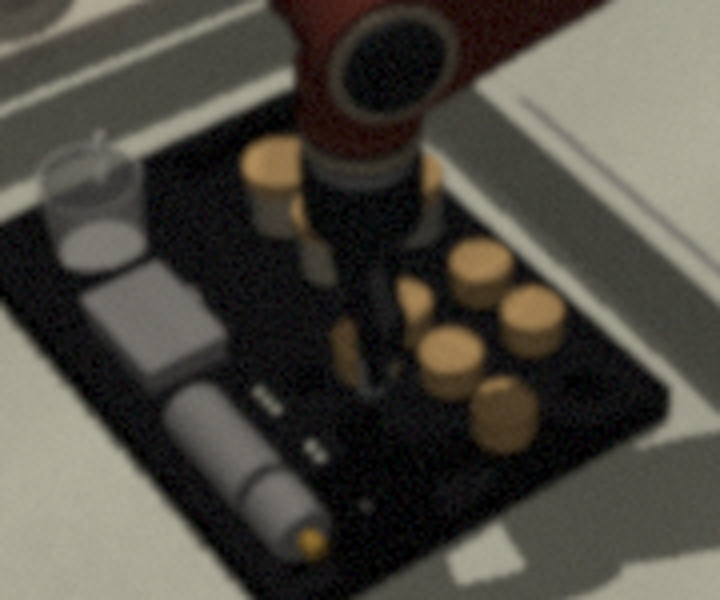

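```bash
python3 - <<'E'
from h import *
c=viewer.read_camera("side"); print("shank bottom side",onplane(c,235+404.5/4-.5,140+318.5/4-.5,73.4)); stop()
c=viewer.read_camera("wrist"); 
im=c["pixels"][150:290,200:440,::-1].astype(float); im=np.clip(im*4,0,255).astype(np.uint8)
cv2.imwrite("pics/w16.png",cv2.resize(im,None,fx=3,fy=3,interpolation=cv2.INTER_CUBIC))
for u,v in [(399.5,233)]: print("dot1",onplane(c,u,v,30))
E
```

```text
shank bottom side [589.9949411  -70.99026029  73.4       ]
t 14.48 pos [593.9 -61.7 125.2] axes y [ 0.352  0.936 -0.01 ] x [ 0.028 -0.021 -0.999] yaw_y 1.211 F [ 0.7  1.3 -0.7] w 43.3 q [-0.22  0.08  1.81 -0.02  1.22 -1.43]
stopper up [0.024 0.022 0.999] top [591.9 -61.1 124. ] under [591.2 -61.7  96. ] bot [590.7 -62.2  74. ] | gauge xy of under 23.3 -339.5
dot1 [635.16448467  -9.05031107  30.        ]
```

View pics/w16.png

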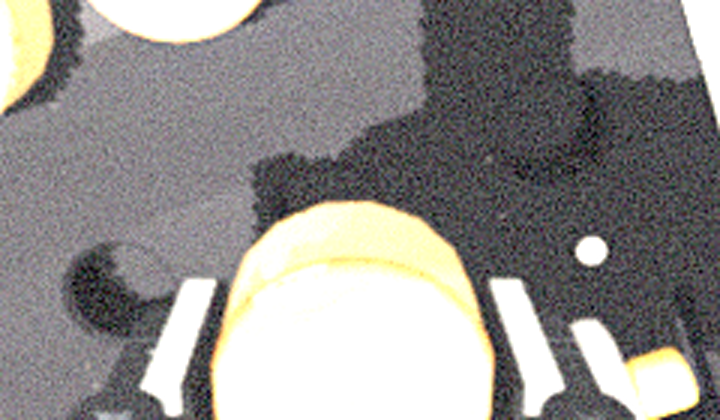

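```bash
python3 - <<'E'
from h import *
c=viewer.read_camera("wrist"); stop()
a=onplane(c,240.3,246,30);b=onplane(c,382.7,193.3,30); print("p3",a,"p1",b,"p2",(a+b)/2,np.linalg.norm(a-b))
im=np.clip(c["pixels"][150:290,200:440,::-1].astype(float)*5,0,255).astype(np.uint8)
cv2.imwrite("pics/w17.png",cv2.resize(im,None,fx=3.3,fy=3.3,interpolation=cv2.INTER_CUBIC))
c=viewer.read_camera("side"); im=np.clip(c["pixels"][200:280,300:390,::-1].astype(float)*2.5,0,255).astype(np.uint8)
cv2.imwrite("pics/s17.png",cv2.resize(im,None,fx=7,fy=7,interpolation=cv2.INTER_CUBIC))
E
```

```text
t 14.58 pos [594.2 -61.7 125.7] axes y [ 0.352  0.936 -0.01 ] x [ 0.029 -0.022 -0.999] yaw_y 1.211 F [-0.4 -0.5 -0.4] w 43.3 q [-0.22  0.08  1.81 -0.02  1.22 -1.43]
stopper up [0.023 0.022 0.999] top [592.2 -61.1 124.5] under [591.5 -61.7  96.5] bot [591.  -62.2  74.5] | gauge xy of under 23.6 -339.5
p3 [ 602.26552774 -132.23226515   30.        ] p1 [599.23808417 -12.08913091  30.        ] p2 [600.75180595 -72.16069803  30.        ] 120.1812719197511
```

View pics/s17.png

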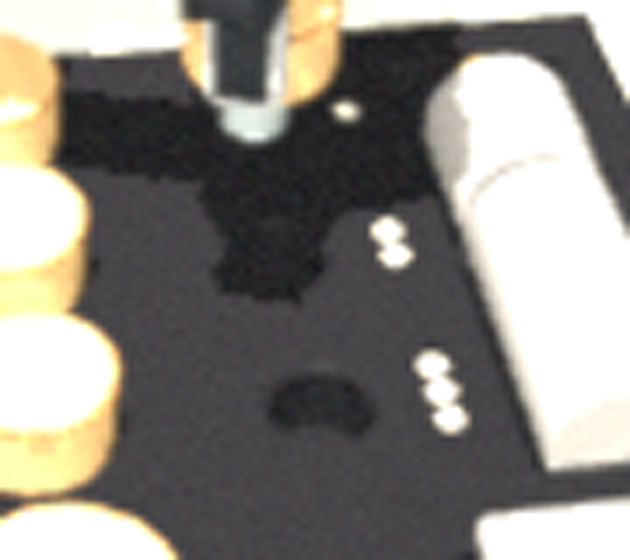

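Wrist view gives pocket 2 as the midpoint of pockets 1 and 3, whose spacing comes out at 120.2 mm: (600.8, -72.2). The side view, corrected for its consistent offset, gives (599, -70). Moving over it and lowering to just above the mouth for a direct comparison.

```bash
python3 - <<'E'
from h import *
s,M=st(); b=s["position"]+M@(TOP-50*UP); t=s["position"]+np.array([600,-71,40])-b; plan(t,n=4,dec=1)
E
```

```text
t 14.63 pos [594.3 -61.8 125.8] axes y [ 0.352  0.936 -0.01 ] x [ 0.029 -0.022 -0.999] yaw_y 1.211 F [-0.1  0.3  0.2] w 43.1 q [-0.22  0.08  1.81 -0.02  1.22 -1.43]
t 14.63 pos [594.3 -61.8 125.8] axes y [ 0.352  0.936 -0.01 ] x [ 0.029 -0.022 -0.999] yaw_y 1.211 F [-0.1  0.3  0.2] w 43.1 q [-0.22  0.08  1.81 -0.02  1.22 -1.43]
4 rows
[8.8, -1.2, 2.5, 0.0, 0],[8.8, -1.2, 2.5, 0.0, 0],[8.8, -1.2, 2.5, 0.0, 0],[8.8, -1.2, 2.5, 0.0, 0],
```

Emit:
{"method": "send_rows", "body": {
  "plan": [
    [5,-1.5,3,0,255],
    [7,-1.5,3,0,255],
    [7,-1,3,0,255],
    [7,-1,2,0,255],
    [5,0,0,0,255],
    [0,0,0,0,255],
    [0,0,0,0,255]
  ]
}}

```text
time: 15.22
position: [604.4, -70.2, 91.0]
ee_rot: [0.707, 0.12, 0.685, -0.131]
ft_force: [-1.1, -0.6, -0.8]
grip_width: 43.3
```

```bash
python3 - <<'E'
from h import *
stop()
c=viewer.read_camera("side"); im=np.clip(c["pixels"][190:280,290:390,::-1].astype(float)*2.5,0,255).astype(np.uint8)
cv2.imwrite("pics/s18.png",cv2.resize(im,None,fx=6,fy=6,interpolation=cv2.INTER_CUBIC)); stop()
c=viewer.read_camera("scene"); im=np.clip(c["pixels"][130:240,210:350,::-1].astype(float)*2.5,0,255).astype(np.uint8)
cv2.imwrite("pics/c18.png",cv2.resize(im,None,fx=5,fy=5,interpolation=cv2.INTER_CUBIC))
c=viewer.read_camera("wrist"); im=np.clip(c["pixels"][130:300,180:460,::-1].astype(float)*4,0,255).astype(np.uint8)
cv2.imwrite("pics/w18.png",cv2.resize(im,None,fx=2.8,fy=2.8,interpolation=cv2.INTER_CUBIC))
E
```

```text
t 15.22 pos [604.4 -70.2  91. ] axes y [ 0.35   0.937 -0.01 ] x [ 0.028 -0.021 -0.999] yaw_y 1.213 F [-1.1 -0.6 -0.8] w 43.3 q [-0.23  0.15  1.8  -0.02  1.16 -1.44]
stopper up [0.024 0.022 0.999] top [602.3 -69.6  89.8] under [601.7 -70.2  61.8] bot [601.2 -70.7  39.8] | gauge xy of under 32.1 -349.7
t 15.27 pos [604.2 -70.1  90.9] axes y [ 0.35   0.937 -0.01 ] x [ 0.028 -0.021 -0.999] yaw_y 1.213 F [-0.4  0.5 -0.2] w 43.3 q [-0.23  0.15  1.8  -0.02  1.16 -1.44]
stopper up [0.024 0.022 0.999] top [602.1 -69.5  89.7] under [601.5 -70.1  61.7] bot [600.9 -70.6  39.7] | gauge xy of under 31.9 -349.6
```

View pics/s18.png

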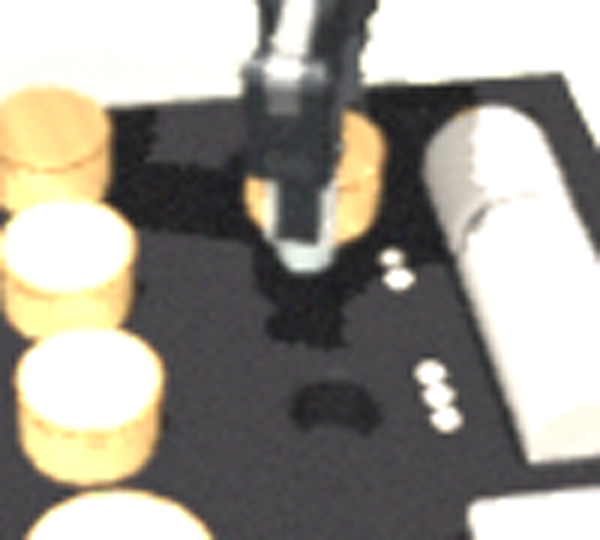

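View pics/c18.png

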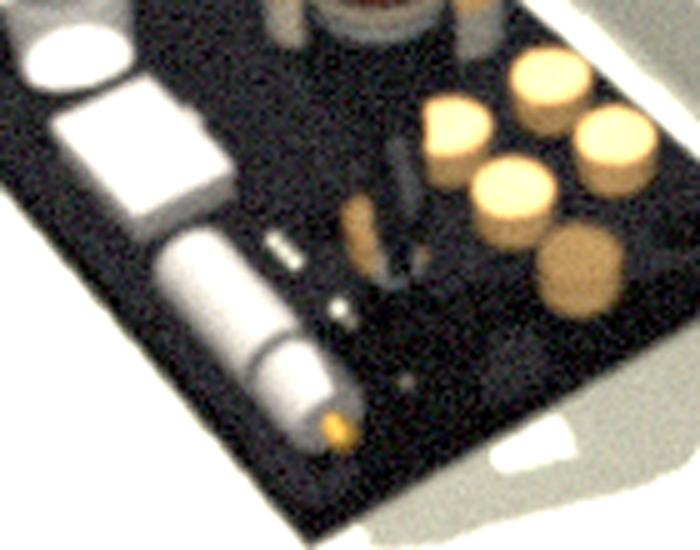

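View pics/w18.png

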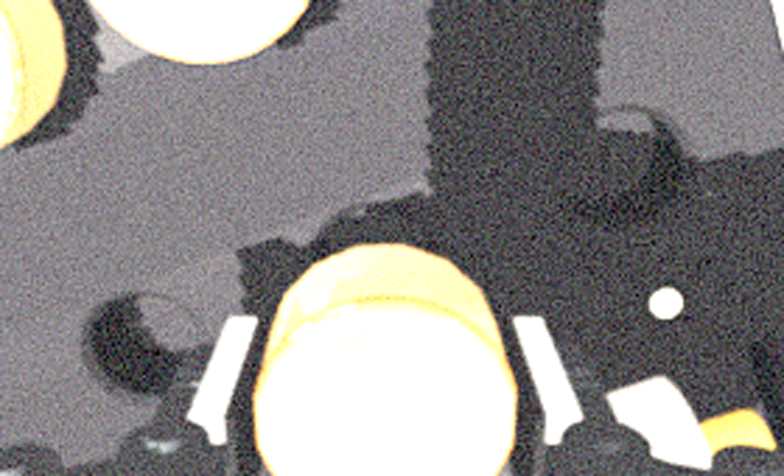

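```bash
python3 - <<'E'
from h import *
si=viewer.read_camera("side"); stop()
print("side shank",onplane(si,340.1,231.9,39.7),"pocket2",onplane(si,339.1,236.4,30))
sc=viewer.read_camera("scene")
print("scene shank",onplane(sc,210+393.5/5-.5,130+280.5/5-.5,39.7),"pocket2",onplane(sc,288.9,187.1,30))
c=viewer.read_camera("wrist"); k=2.8
f=lambda x,y: onplane(c,180+(x+.5)/k-.5,130+(y+.5)/k-.5,30)
a=f(145,342);b=f(632,160); print("wrist p3,p1",a,b,(a+b)/2,np.linalg.norm(a-b))
E
```

```text
t 15.42 pos [604.9 -70.2  92.2] axes y [ 0.35   0.937 -0.01 ] x [ 0.03  -0.022 -0.999] yaw_y 1.213 F [-0.  -0.4 -0.3] w 43.1 q [-0.23  0.15  1.8  -0.02  1.16 -1.44]
stopper up [0.022 0.022 0.999] top [602.8 -69.6  91. ] under [602.2 -70.2  63. ] bot [601.7 -70.7  41. ] | gauge xy of under 32.6 -349.8
side shank [600.43923345 -73.46261179  39.7       ] pocket2 [598.37079143 -76.39184422  30.        ]
scene shank [604.09802875 -70.99154361  39.7       ] pocket2 [601.18543189 -73.08805749  30.        ]
wrist p3,p1 [ 602.52190081 -132.99380437   30.        ] [598.56297909  -9.33371613  30.        ] [600.54243995 -71.16376025  30.        ] 123.72344355949811
```

All three views say to shift by about (-2, -2) mm. Correcting and lowering into the pocket while watching the force.

Emit:
{"method": "send_rows", "body": {
  "plan": [
    [0,-1.5,-1,0,255],
    [0,-1.2,-1,0,255],
    [5,0,0,0,255],
    [5,0,0,0,255],
    [5,0,0,0,255],
    [3,0,0,0,255],
    [0,0,0,0,255]
  ]
}}

```text
time: 16.1
position: [603.0, -72.8, 73.8]
ee_rot: [0.709, 0.12, 0.683, -0.131]
ft_force: [-0.6, 0.3, -0.7]
grip_width: 42.8
```

```bash
python3 - <<'E'
from h import *
force(2)
c=viewer.read_camera("side"); im=np.clip(c["pixels"][190:280,290:390,::-1].astype(float)*2.5,0,255).astype(np.uint8)
cv2.imwrite("pics/s19.png",cv2.resize(im,None,fx=6,fy=6,interpolation=cv2.INTER_CUBIC))
E
```

```text
F mean [-0.36 -0.36 -0.19] along -0.41 lat -0.29
t 16.2 pos [603.2 -72.8  74.4] axes y [ 0.35   0.937 -0.009] x [ 0.033 -0.022 -0.999] yaw_y 1.213 F [-0.5 -1.2  0.3] w 43.1 q [-0.24  0.17  1.81 -0.02  1.13 -1.44]
stopper up [0.019 0.023 1.   ] top [601.1 -72.2  73.2] under [600.6 -72.8  45.2] bot [600.2 -73.3  23.2] | gauge xy of under 30.6 -352.1
```

View pics/s19.png

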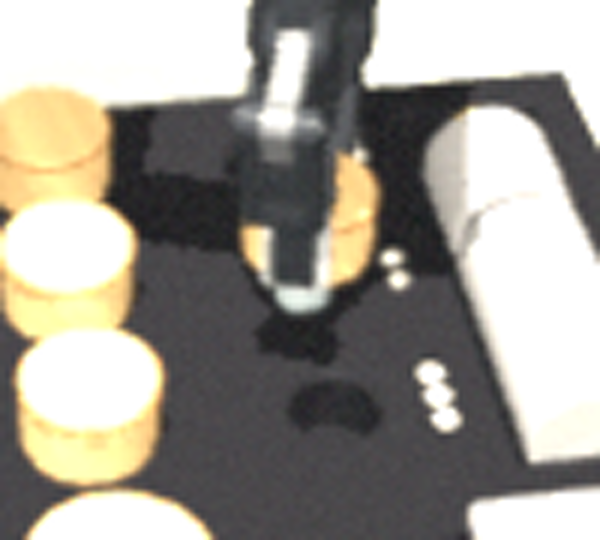

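Emit:
{"method": "send_rows", "body": {
  "plan": [
    [3,0,0,0,255],
    [3,0,0,0,255],
    [3,0,-0.3,0,255]
  ]
}}

```text
time: 16.5
position: [604.8, -73.2, 66.8]
ee_rot: [0.71, 0.12, 0.681, -0.131]
ft_force: [-0.3, -0.4, -0.5]
grip_width: 43.1
```

```bash
python3 - <<'E'
from h import *
force(2)
E
```

```text
F mean [-0.13 -0.22 -1.22] along -0.17 lat -0.19
t 16.6 pos [604. -73.  66.] axes y [ 0.35   0.937 -0.009] x [ 0.035 -0.023 -0.999] yaw_y 1.213 F [ 0.7 -0.9 -1.1] w 43.2 q [-0.24  0.18  1.81 -0.02  1.11 -1.44]
stopper up [0.017 0.024 1.   ] top [602.  -72.4  64.7] under [601.5 -73.1  36.7] bot [601.1 -73.6  14.7] | gauge xy of under 31.4 -352.5
```

The shank is in the pocket by about 15 mm with no resistance. Lowering the last few millimetres.

Emit:
{"method": "send_rows", "body": {
  "plan": [
    [2,0,-1,0,255],
    [2,0,0,0,255],
    [1.5,0,0,0,255]
  ]
}}

```text
time: 16.85
position: [603.4, -72.8, 60.2]
ee_rot: [0.71, 0.12, 0.682, -0.131]
ft_force: [0.1, 0.1, -0.9]
grip_width: 43.2
```

```bash
python3 - <<'E'
from h import *
force(2)
E
```

```text
F mean [-0.29 -0.13 -0.93] along -0.31 lat -0.08
t 16.95 pos [603.2 -72.8  60. ] axes y [ 0.35   0.937 -0.009] x [ 0.035 -0.023 -0.999] yaw_y 1.214 F [-0.2  0.1 -0.9] w 43.1 q [-0.24  0.19  1.82 -0.02  1.1  -1.44]
stopper up [0.017 0.024 1.   ] top [601.1 -72.1  58.8] under [600.6 -72.8  30.8] bot [600.3 -73.3   8.8] | gauge xy of under 30.6 -352.1
```

Emit:
{"method": "send_rows", "body": {
  "plan": [
    [1,0,0,0,255],
    [0.5,0,0,0,255]
  ]
}}

```text
time: 17.12
position: [603.8, -73.0, 59.4]
ee_rot: [0.71, 0.12, 0.682, -0.131]
ft_force: [-1.7, 1.0, 4.2]
grip_width: 43.4
```

```bash
python3 - <<'E'
from h import *
force(2)
E
```

```text
F mean [-2.01  0.64  2.17] along -1.86 lat 0.99
t 17.22 pos [603.8 -72.9  59.4] axes y [ 0.35   0.937 -0.009] x [ 0.036 -0.023 -0.999] yaw_y 1.214 F [-1.7  0.9  2.5] w 43.1 q [-0.24  0.19  1.81 -0.02  1.1  -1.44]
stopper up [0.016 0.024 1.   ] top [601.7 -72.3  58.1] under [601.3 -73.   30.2] bot [600.9 -73.5   8.2] | gauge xy of under 31.2 -352.4
```

Head contact at TCP z = 59.4, the same height as at the grasp, with a light upward force. Releasing gradually.

Emit:
{"method": "send_rows", "body": {
  "plan": [
    [0,0,0,0,90],
    [0,0,0,0,70],
    [0,0,0,0,40],
    [0,0,0,0,10],
    [0,0,0,0,0],
    [0,0,0,0,0]
  ]
}}

```text
time: 17.72
position: [603.8, -72.9, 58.9]
ee_rot: [0.71, 0.12, 0.681, -0.131]
ft_force: [-0.5, -0.7, -1.5]
grip_width: 85.6
```

```bash
python3 - <<'E'
from h import *
force(1)
c=viewer.read_camera("wrist"); cv2.imwrite("pics/w20.png",c["pixels"][:,:,::-1])
E
```

```text
F mean [-0.25  0.6  -0.42] along -0.15 lat 0.63
t 17.77 pos [603.7 -72.9  58.8] axes y [ 0.35   0.937 -0.009] x [ 0.037 -0.023 -0.999] yaw_y 1.213 F [-0.3  0.6 -0.4] w 85.8 q [-0.24  0.19  1.82 -0.02  1.1  -1.44]
stopper up [0.016 0.024 1.   ] top [601.7 -72.3  57.6] under [601.2 -73.   29.6] bot [600.9 -73.5   7.6] | gauge xy of under 31.2 -352.4
```

View pics/w20.png

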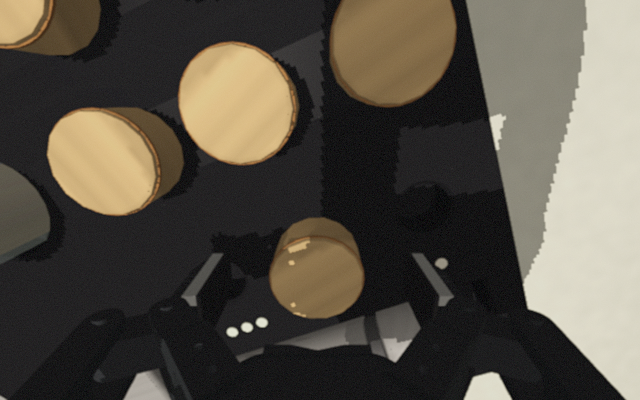

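The fingers are open on either side (217 and 420), with the head at (317,275) standing free between pockets 3 and 1. Retreating upwards.

Emit:
{"method": "send_rows", "body": {
  "plan": [
    [-6,0,0,0,0],
    [-12,0,0,0,0],
    [-20,0,0,0,0],
    [-25,0,0,0,0],
    [-30,0,0,0,0],
    [-30,0,0,0,0],
    [-20,0,0,0,0],
    [0,0,0,0,0],
    [0,0,0,0,0]
  ]
}}

```text
time: 18.57
position: [597.5, -69.1, 214.4]
ee_rot: [0.71, 0.12, 0.681, -0.131]
ft_force: [-0.9, 0.2, -0.2]
grip_width: 85.5
```

```bash
python3 - <<'E'
from h import *
st()
c=viewer.read_camera("wrist"); cv2.imwrite("pics/w21.png",c["pixels"][:,:,::-1])
c=viewer.read_camera("side"); crop(c,235,405,140,290,4,"s21.png")
m=cv2.inRange(cv2.cvtColor(c["pixels"],cv2.COLOR_RGB2HSV),(8,70,60),(25,255,255))
cv2.imwrite("pics/side21.png",c["pixels"][:,:,::-1])
E
```

```text
t 18.57 pos [597.5 -69.1 214.4] axes y [ 0.35   0.937 -0.009] x [ 0.038 -0.024 -0.999] yaw_y 1.214 F [-0.9  0.2 -0.2] w 85.5 q [-0.23  0.    1.74 -0.01  1.36 -1.44]
```

View pics/w21.png

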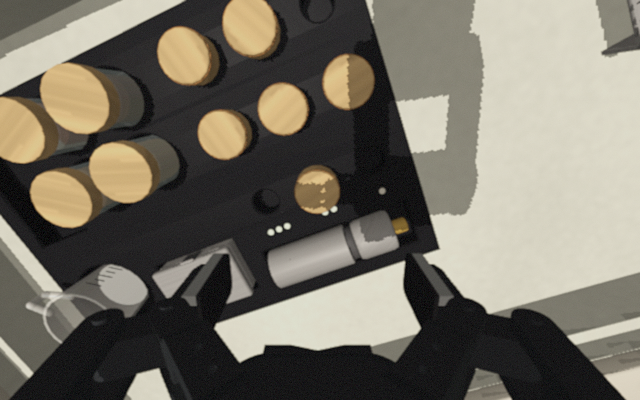

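View pics/s21.png

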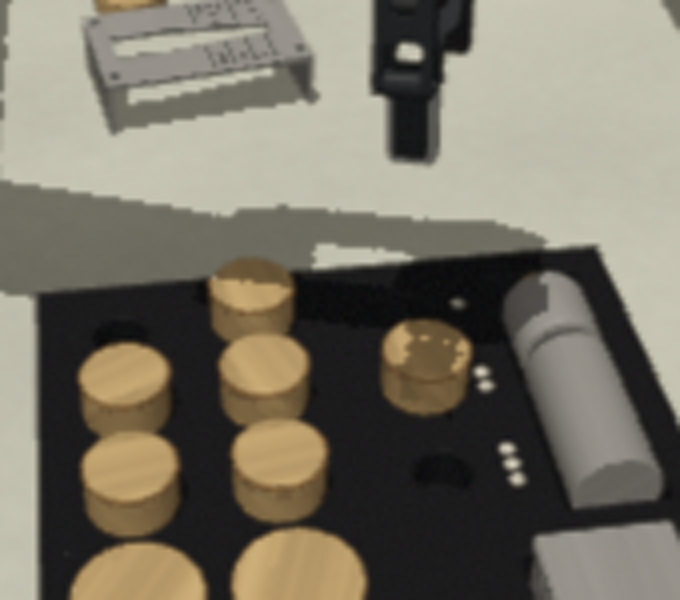

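The stopper stands upright and seated in the two-dot pocket, at (427,365) in the side crop and (317,189) in the wrist view. The other five stoppers, the mill, the jars and the gauge look unchanged, and the gripper is clear. Handing in.

```bash
python3 -c "
from rig import job_done
print(job_done())"
```

```text
the job is handed in; nothing more can be done
None
```

I graded the corner stopper as two dots and put it in the two-dot pocket, then handed the job in at about 18.6 s of the 45 s allowed.

- **Wedging:** With the shank in the slot, it first touched only the -y edge lightly (about 1–2 N). I shifted it sideways and pushed on until it wedged with about 5 N along the slot and 0.2 N sideways. That works out to about 3 N on each edge, calculated rather than measured.
- **Reading:** The stopper stopped at gauge x of about 23 mm from the arm's pose and about 24 mm from the wrist image, well inside the two-dot zone (17.4 to 31.5 mm).
- **Placing:** The shank met no resistance going into the pocket. The head met the tray with the arm at the same height (59.4 mm) as when I picked it up, then I released and backed off upward.
- **Final pictures:** They show the stopper upright beside the two dots, the other five in their pockets, nothing else visibly moved, and the gripper clear.

**Disagreements:** The cameras disagreed with the arm's pose by up to about 6–9 mm in y for raised objects. I relied on edge contact and on comparing positions within one view instead. The tool also drifted to a tilt of about 2–3°, with no visible effect on the result.

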